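# Close up a row of loam bricks on the carrying board

### The job

Get the loam bricks ready to be carried to the drying oven: flip the board's stop flag down across the track, then lay every brick on the board, lengthways end to end, as one straight closed-up row that is pushed against the flag and flush along the low fence. Only then tip the sprung bail over past its snap point so that it springs shut over the bricks, and leave the bell, the cardboard tray and the brush where they are.

Things in the scene. Friction and masses are not known exactly. Their poses are not given: they have to be found in the camera images.
- board: Plywood carrying board fixed to the bench, 150 mm (its x) by 480 mm (its y), 12 mm thick; origin at the centre of its underside. Steel fence along y: brick-side (-x) face at x = +20 mm, 15 mm thick, y = -220 to +180, top 12 mm above the board. The brick track lies on the fence's -x side, open but for a post (22 x 14 mm, 42 mm above the bench) at x = -50, y = +201.
- datum (a point): Corner where the board's top, the fence's brick-side face and the lowered flag's face meet: fixed at (+20, +180, +12) mm in the board's frame, same axes. In this frame the row's brick centres belong at x = -20, z = +20 mm and y = -32, -96, -160, -224, -288 mm, filled from the flag on.
- stop (a joint): Hinge of the aluminium stop flag (bar 82 mm long, 28 high, 12 thick). Hinge line along the board's y at board x = -50, 32 mm above the bench. 0 = down, level across the track towards +x, blocking it. 1.6 to 1.9 rad = up, leaning a little to -x; light friction keeps it there. Pushed at the tip towards +x past upright it drops to 0 by its weight. Bricks pushed along the track cannot turn it.
- stop_tip (a point): Middle of the free end of the stop flag, 82 mm from its hinge line.
- bail (a joint): Hinge of the steel bail: 12 mm round bar, 400 mm long along the board's y, on two 65 mm arms, hinged behind the fence (board x = +55, 36 mm above the bench). 0 = open, leaning 35 degrees to +x. 1.57 rad = shut, bar over the bricks, 15 mm clear of their tops. A spring holds it at either end and snaps it over at about 0.8; pushing the bar to -x takes about 4 N.
- bail_bar (a point): Middle of the bail's bar, on its centre line. In the board's frame (mm) it is at x = +92, y = +25, 89 above the bench when open, and at x = +2, 73 above the bench when shut.
- brick1: Loam brick, tan, 64 mm long (its x) by 40 by 40 mm square section, about 0.18 kg; origin at its centre, so 20 mm above what it lies on. All bricks are alike; any order in the row, any face up. Lies loose on the bench to the robot's right (-y) at the start; may be absent.
- brick2: Loam brick, tan, 64 mm long (its x) by 40 by 40 mm square section, about 0.18 kg; origin at its centre, so 20 mm above what it lies on. All bricks are alike; any order in the row, any face up. Lies loose on the bench to the robot's right (-y) at the start; may be absent.
- brick3: Loam brick, tan, 64 mm long (its x) by 40 by 40 mm square section, about 0.18 kg; origin at its centre, so 20 mm above what it lies on. All bricks are alike; any order in the row, any face up. Lies loose on the bench to the robot's right (-y) at the start; may be absent.
- brick4: Loam brick, tan, 64 mm long (its x) by 40 by 40 mm square section, about 0.18 kg; origin at its centre, so 20 mm above what it lies on. All bricks are alike; any order in the row, any face up. Lies loose on the bench to the robot's right (-y) at the start; may be absent.
- brick5: Loam brick, tan, 64 mm long (its x) by 40 by 40 mm square section, about 0.18 kg; origin at its centre, so 20 mm above what it lies on. All bricks are alike; any order in the row, any face up. Lies loose on the bench to the robot's right (-y) at the start; may be absent.
- bell: Small bronze bell standing on the bench to the robot's left, 100 mm across, 113 mm high, origin at the centre of its underside. A bystander: leave it alone.
- tin: Open cardboard tray 100 by 130 by 50 mm on the bench, origin at the centre of its underside. A bystander: leave it alone.
- brush: Hand brush 220 mm long lying on the bench, origin under its middle. A bystander: leave it alone.

How it is judged:
By the outcome, as a careful person would: the job done as asked, in the order asked, and still so for the second after the job is handed in, with the robot touching nothing.
Of brick1, brick2, brick3, brick4, brick5 only 3 to 5 are there at a start; the rules pass over those that are not, and their reading is None.
At some moment in a run one of brick1, brick2, brick3, brick4, brick5 may be knocked a few centimetres aside while the robot is not near it.
Once in a run the grip may slacken for a moment while it holds something.
It also fails if it takes over 210 s, if anything falls off the work surface, if the arm or the gripper's body presses on something with over 40 N, if the wrist force passes 120 N, or if a joint passes its speed limit or range.

### The arm

A 6-joint arm with a two-finger parallel gripper is mounted at the origin on the work surface. World frame = base frame: x ahead of the robot, y to its left, z up, the work surface at z = 0. Lengths are in mm, angles in rad, forces in N, time in s.
With the tool pointing down it reaches from about 275 to 750 mm from the base axis. Payload 10.2 kg.
Tool frame: the origin (TCP) lies at the centre of the arm's flange, where the gripper is bolted on; the fingertips stand 166 mm ahead of it and the grasp point (between the pads) lies 147 mm ahead of it; z points along the fingers, y is the line along which they close (so a half turn about z gives the same grasp; the last joint's range is limited). The gripper opens to 88 mm and grips with 3 to 60 N. Pads are 18 mm wide; open, the fingers measure 123 mm over their backs; the gripper's body (75 mm by 187 mm) begins 45 mm behind the grasp point.
Start: joints at [-1.548, 0.313, 1.498, -0, 1.331, -0.223], TCP at [127.736, -509.231, 404.72] pointing down, gripper open.
Joint ranges: [-2.94, 2.94], [-0.97, 2.17], [0.19, 2.56], [-1.23, 4.37], [0.02, 3.11], [-2.88, 2.88]. Speed limits (rad/s): [2.39, 2.39, 3.01, 3.14, 3.14, 3.14].

### API

Orientations are given as a 3x3 rotation matrix whose columns are the frame's x, y, z axes.
In Python, from rig import manip gives the robot as it stands.
- The arm moves only by the tool jog_arm, never from a script. Its argument "motion" is a list of rows, each an object of numbers: "rx", "ry", "rz": the turn, a rotation vector about the tool's x, y, z in rad; "x", "y", "z": the shift along the tool's x, y, z in mm; "jaw": the closure, from 0 (fully open) to 1 (shut). A call has 1 to 12 rows; each row shifts and turns the commanded pose from where the row before left it, along the tool's axes as they then stand; what a row does not reach is not made up. A row lasts 1/12 s, in which the tool goes at most 41.7 mm and 7.16 degrees, less where a joint would pass 70% of its speed; a pose out of reach is approached as far as the arm can. A call with a gripper value outside its range is refused whole. The fingers move at their own pace and stop on an object; the grip force is fixed at half the most. Time passes only in rows, so rows that do not move let the fingers close. It gives the time, the measured TCP pose, the force, the opening and the grip force at its end, in the units of the state.
- manip.get_obs(): the state, without advancing time (a new reading comes with each control period).
- manip.read_camera(name): name is "scene" or "side" or "wrist"; returns (picture, depth): 420x560x3 uint8, blue, green, red; 420x560 float32, mm along the optical axis (not along the pixel's ray), 0 where there is no reading.
- manip.camera_model(name): a dict with "fx", "fy", "cx", "cy" (pixels), "distortion" ([k1, k2, p1, p2, k3] as OpenCV has them; the pictures are not rectified), "eye" and "attitude" of the camera in the world; the wrist camera has in their place "hand_eye" (4x4, takes a point from camera to tool coordinates, whose origin is the TCP and whose axes are the flange's). Camera axes: x right, y down, z forward; pixel columns grow to the right and rows downward; lengths in mm; the calibration is good to about 2 mm. A picture is of the moment at which its call begins: read the wrist's pose just before it. camera_model takes no time and is no camera call.
- manip.sign_off(): hands the job in; it is judged then, once.
Trained networks look in the newest picture that a camera, given by its name, has taken for a name from the list of things; names that differ only in an ending like _2 or _b are one class to them, and where a whole thing is asked for, a point or a joint stands for the part that bears it (a point fixed in the world has none). Each returns a list of dicts, best first, with "p" (0 to 1); they miss things now and then, are a little off and sometimes report something else, mostly with a low value. They report only what shows in the picture. A call takes as long as a camera call.
- manip.outline_of(camera, target): "mask" (420x560 bool, what is visible of it) and "centre" ([column, row] in pixels, amid what is visible of it).
The state is a dict: "time": time; "qpos": joint angles; "joint_velocities": joint speeds; "joint_efforts": joint torques, N m; "tcp_pos": TCP position; "tcp_rot": TCP orientation; "ft_force": force on the tool from outside, world axes, zero at the start; "moment": the same for the moment, N m; "width": opening from 0.0 (shut) to 1.0 (fully open); "grip_force": force on a finger pad.
Only numpy, scipy, OpenCV 4.12 (cv2) and the standard library are available. Lean on these libraries where they do the work, as an engineer would, in place of code of your own. Each camera call takes 0.05 s, during which the arm holds its last target. There are 200 camera calls.

## Working session

There is one attempt and no reset: what is moved stays moved. The work goes in short steps, Python scripts to look and compute and a tool call to move; the robot and the scene stay as the last step left them, time stands still between calls to the robot, and variables do not carry over. Pictures are saved under pics/ and viewed, at most 14 in all, crops included, and the job is handed in when it is done.

Besides the shell and the picture viewer there is one more tool, called after "Emit:" by a JSON object that holds its "fn" and its "kwargs", one argument or row to a line. jog_arm: Moves the arm, as the interface text tells. Its arguments: {"type":"object","properties":{"motion":{"type":"array"}},"required":["motion"]}

```bash
ls; mkdir -p pics; cat > h.py <<'E'
import numpy as np, cv2
from rig import manip
def cam(name):
    o=manip.get_obs(); m=manip.camera_model(name); im,d=manip.read_camera(name)
    if 'hand_eye' in m:
        T=np.eye(4);T[:3,:3]=o['tcp_rot'];T[:3,3]=o['tcp_pos'];T=T@np.array(m['hand_eye'])
    else:
        T=np.eye(4);T[:3,:3]=m['attitude'];T[:3,3]=m['eye']
    K=np.array([[m['fx'],0,m['cx']],[0,m['fy'],m['cy']],[0,0,1.]])
    return im,d,K,np.array(m['distortion'],float),T
def cloud(d,K,D,T,mask=None):
    m=d>0
    if mask is not None: m=m&mask
    v,u=np.nonzero(m); z=d[v,u]
    n=cv2.undistortPoints(np.stack([u,v],1).astype(np.float64)[:,None],K,D)[:,0]
    P=np.c_[n*z[:,None],z]
    return P@T[:3,:3].T+T[:3,3]
def proj(P,K,D,T):
    P=np.atleast_2d(P); R=T[:3,:3].T
    return cv2.projectPoints(P.astype(float),cv2.Rodrigues(R)[0],-R@T[:3,3],K,D)[0][:,0]
E
python3 - <<'E'
from h import *
print(manip.get_obs())
for c in ['scene','side','wrist']:
    im,d,K,D,T=cam(c); cv2.imwrite(f'pics/{c}0.png',im); print(c,T.round(3).tolist(),K[0,0],D)
E
```

```text
pics
{'time': 0.0, 'qpos': array([-1.54840501e+00,  3.13436723e-01,  1.49839702e+00,  1.16090225e-05,
        1.33099807e+00, -2.23435729e-01]), 'joint_velocities': array([-0.00115867,  0.00062019,  0.00029272,  0.00109532, -0.00072641,
        0.00017501]), 'joint_efforts': array([ 1.50709361e-04, -4.02209544e+01, -2.52269286e+01,  6.94408128e-02,
        3.52354255e-02, -1.04225862e-04]), 'tcp_pos': array([ 127.73344842, -509.19114412,  404.182814  ]), 'tcp_rot': array([[ 9.69937064e-01,  2.43355895e-01, -1.64700856e-05],
       [ 2.43355728e-01, -9.69936315e-01,  1.23910180e-03],
       [ 2.85567794e-04, -1.20585885e-03, -9.99999232e-01]]), 'ft_force': array([-0.8111967 ,  0.71019748,  0.04460642]), 'moment': array([-0.0641255 ,  0.00379121,  0.05598102]), 'grip_force': 0.0, 'width': 0.9996354664300172}
scene [[-0.278, 0.673, -0.685, 1432.692], [0.96, 0.208, -0.185, 284.274], [0.018, -0.71, -0.704, 1028.019], [0.0, 0.0, 0.0, 1.0]] 418.73784530707815 [-0.02686175  0.          0.          0.          0.        ]
side [[-0.997, -0.06, 0.038, 470.036], [-0.071, 0.764, -0.642, 964.713], [0.009, -0.643, -0.766, 1229.258], [0.0, 0.0, 0.0, 1.0]] 473.63169933041945 [-0.12879548  0.          0.          0.          0.        ]
wrist [[0.244, -0.932, -0.267, 196.625], [-0.97, -0.234, -0.067, -492.836], [-0.0, 0.275, -0.961, 383.832], [0.0, 0.0, 0.0, 1.0]] 314.6600521185529 [-0.07108339  0.          0.          0.          0.        ]
```

```bash
python3 - <<'E'
from h import *
for c in ['scene','side','wrist']:
    im,d,K,D,T=cam(c)
    for t in ['board','stop','bail','brick1','bell','tin','brush']:
        for r in manip.outline_of(c,t)[:7]:
            P=cloud(d,K,D,T,r['mask'])
            if r['p']<.3 or len(P)==0: continue
            print(c,t,round(r['p'],2),np.round(r['centre']),r['mask'].sum(),np.percentile(P,[2,50,98],axis=0).round().tolist())
            
E
```

```text
scene board 0.57 [302. 240.] 5625 [[473.0, -131.0, 4.0], [564.0, 120.0, 13.0], [661.0, 328.0, 97.0]]
scene stop 0.61 [359. 230.] 134 [[398.0, 281.0, -2.0], [519.0, 289.0, 74.0], [533.0, 298.0, 115.0]]
scene stop 0.43 [304. 250.] 621 [[579.0, -80.0, 13.0], [647.0, 139.0, 93.0], [670.0, 322.0, 98.0]]
scene bail 0.85 [294. 246.] 566 [[576.0, -80.0, 13.0], [647.0, 110.0, 93.0], [670.0, 322.0, 98.0]]
scene brick1 0.88 [216. 199.] 304 [[405.0, -267.0, -0.0], [466.0, -229.0, 35.0], [494.0, -203.0, 44.0]]
scene brick1 0.86 [171. 194.] 288 [[466.0, -407.0, 1.0], [501.0, -374.0, 35.0], [526.0, -350.0, 44.0]]
scene brick1 0.8 [164. 220.] 311 [[580.0, -375.0, -0.0], [623.0, -343.0, 37.0], [647.0, -321.0, 44.0]]
scene brick1 0.64 [191. 245.] 355 [[644.0, -231.0, -1.0], [686.0, -205.0, 38.0], [707.0, -188.0, 44.0]]
scene bell 0.73 [395. 197.] 687 [[212.0, 328.0, -0.0], [299.0, 372.0, 41.0], [323.0, 417.0, 110.0]]
scene brush 0.61 [222. 173.] 449 [[284.0, -389.0, -2.0], [326.0, -263.0, 17.0], [351.0, -185.0, 24.0]]
side board 0.58 [264. 255.] 6541 [[471.0, -126.0, 4.0], [558.0, 137.0, 12.0], [656.0
[... 619 characters left out ...]
de brick1 0.7 [257. 148.] 246 [[579.0, -370.0, -1.0], [610.0, -339.0, 33.0], [643.0, -320.0, 43.0]]
side brick1 0.61 [290. 144.] 251 [[455.0, -402.0, -0.0], [487.0, -369.0, 32.0], [521.0, -348.0, 43.0]]
side brick1 0.56 [298. 171.] 267 [[424.0, -255.0, 2.0], [457.0, -224.0, 34.0], [490.0, -203.0, 43.0]]
side bell 0.97 [356. 332.] 985 [[234.0, 352.0, 4.0], [283.0, 392.0, 44.0], [320.0, 418.0, 110.0]]
side tin 0.77 [206. 204.] 1124 [[702.0, -124.0, -3.0], [763.0, -69.0, 7.0], [819.0, 17.0, 50.0]]
side brush 0.7 [334. 168.] 376 [[301.0, -389.0, 1.0], [320.0, -260.0, 16.0], [346.0, -185.0, 23.0]]
wrist brush 0.4 [218.   1.] 68 [[300.0, -407.0, -1.0], [302.0, -400.0, 12.0], [304.0, -387.0, 16.0]]
```

View pics/scene0.png

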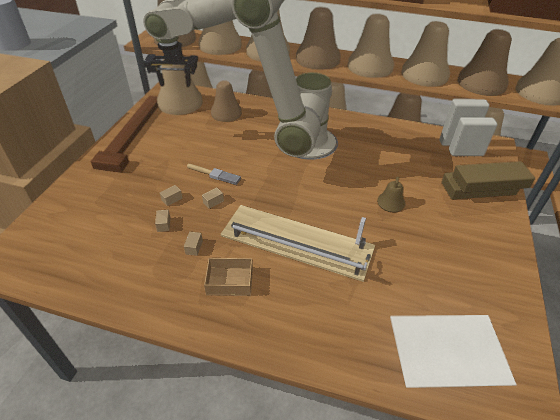

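View pics/side0.png

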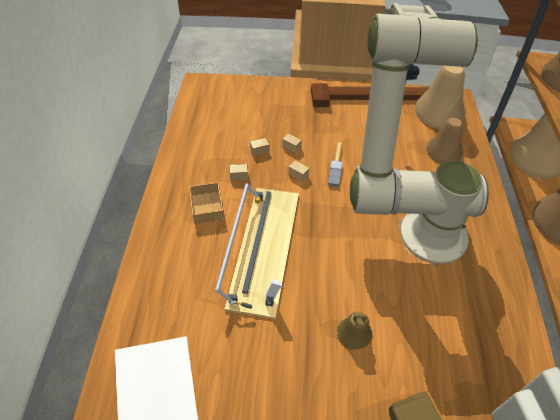

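The pictures show four bricks (scene px 171,195; 212,198; 162,220; 193,243). The flag is up at about 360,232 and the bail is open. Next I fit the poses of the board and bricks.

```bash
cat >> h.py <<'E'
def fitrect(xy,L,W,tops=None):
    """centre,yaw of L x W rectangle to xy points (trimmed)"""
    from scipy.optimize import minimize
    c,(w,h),a=cv2.minAreaRect(xy.astype(np.float32))
    a=np.radians(a); 
    if w<h: a+=np.pi/2
    def cost(p):
        d=xy-p[:2]; c_,s_=np.cos(p[2]),np.sin(p[2])
        u=abs(d@[c_,s_])-L/2; v=abs(d@[-s_,c_])-W/2
        return np.mean(np.clip(u,0,6)**2+np.clip(v,0,6)**2)
    best=min((minimize(cost,[*np.median(xy,0),t],method='Nelder-Mead',options=dict(xatol=.01,fatol=1e-5,initial_simplex=np.array([[*xy.mean(0),t],[*(xy.mean(0)+[6,0]),t],[*(xy.mean(0)+[0,6]),t],[*xy.mean(0),t+.3]]))) for t in (a,a+np.pi/2,a+.6,a-.6)),key=lambda r:r.fun)
    return best.x[:2],(best.x[2]+np.pi/2)%np.pi-np.pi/2,best.fun**.5
E
python3 - <<'E'
from h import *
A=[]
for c in ['scene','side']:
    im,d,K,D,T=cam(c); P=cloud(d,K,D,T); A.append(P)
    b=P[(P[:,2]>8)&(P[:,2]<16)&(P[:,0]>440)&(P[:,0]<690)&(P[:,1]>-170)&(P[:,1]<360)]
    print(c,len(b),np.percentile(b,[0.5,50,99.5],axis=0).round(),fitrect(b[:,:2],480,150))
    for x,y in [(455,-235),(494,-378),(613,-345),(675,-208)]:
        k=P[(abs(P[:,0]-x)<50)&(abs(P[:,1]-y)<50)&(P[:,2]>36)&(P[:,2]<50)]
        print(' brick',len(k),np.median(k[:,2]).round(1),fitrect(k[:,:2],64,40))
        k=k
    s=P[(P[:,2]>88)&(P[:,2]<103)&(P[:,0]>600)&(P[:,0]<690)&(P[:,1]>-150)&(P[:,1]<330)]
    vx=cv2.fitLine(s[:,:2].astype(np.float32),cv2.DIST_HUBER,0,.01,.01).ravel(); print(' bail',vx,s[:,1].min(),s[:,1].max(),np.median(s[:,2]))
    s=P[(P[:,2]>60)&(P[:,2]<130)&(P[:,0]>450)&(P[:,0]<580)&(P[:,1]>240)&(P[:,1]<320)]
    print(' flag',np.percentile(s,[2,50,98],axis=0).round().tolist())
E
```

```text
scene 3915 [[ 462. -141.    8.]
 [ 545.  110.   12.]
 [ 644.  336.   16.]] (array([552.7304239 ,  97.10922042]), np.float64(1.473504941868617), np.float64(0.19409464383347144))
 brick 151 40.3 (array([ 461.03031102, -233.54598645]), np.float64(-0.5656845794341425), np.float64(0.33051189975946216))
 brick 153 40.1 (array([ 491.9016026 , -380.10079544]), np.float64(-0.5431212042771758), np.float64(0.4599775951625893))
 brick 181 40.1 (array([ 612.65774119, -349.41574807]), np.float64(0.3851633892151778), np.float64(0.07276066860331636))
 brick 201 40.2 (array([ 673.66417588, -210.6817421 ]), np.float64(0.17383381603454584), np.float64(0.20709123930247886))
 bail [9.8295689e-02 9.9515724e-01 6.4953735e+02 1.2065918e+02] -91.42312148462429 316.8677412739821 93.93494954037567
 flag [[491.0, 281.0, 62.0], [518.0, 288.0, 95.0], [530.0, 295.0, 116.0]]
side 3976 [[ 461. -141.    8.]
 [ 547.  132.   11.]
 [ 642.  336.   16.]] (array([550.05086447,  97.01687938]), np.float64(1.4693022827137527), np.float64(0.11051387867372546))
 brick 114 38.8 (array([ 457.09312683, -232.16367855]), np.float64(-0.5683630020551833), np.float64(0.2830861351100799))
 brick 106 39.2 (array([ 487.77871947, -377.80485124]), np.float64(-0.6130836530881121), np.float64(0.44796458397636235))
 brick 101 39.3 (array([ 608.11500136, -348.86526851]), np.float64(0.38743878700452905), np.float64(0.07026797333469094))
 brick 116 39.0 (array([ 670.58768418, -208.97609186]), np.float64(0.1532623514965743), np.float64(0.5139607698651323))
 bail [1.0117115e-01 9.9486905e-01 6.4581537e+02 1.3238470e+02] -87.0541221352845 316.8259502677846 92.88995478326251
 flag [[489.0, 280.0, 61.0], [508.0, 291.0, 95.0], [525.0, 295.0, 117.0]]
```

Board: centre ≈ (551.5, 97), yaw ≈ -0.099. The top height and the bail position both fit the data given. I'll align the tool with the board and go to the flag.

```bash
cat >> h.py <<'E'
BC=np.array([551.5,97.]);BY=-0.0994
Rb=np.array([[np.cos(BY),-np.sin(BY)],[np.sin(BY),np.cos(BY)]])
def b2w(x,y): return BC+Rb@[x,y]
def w2b(p): return Rb.T@(np.array(p)[:2]-BC)
def plan(xy,tipz,yawx=BY):
    """turn first (rz), then shift x,y,z in tool axes; xy for the finger axis, tip height"""
    o=manip.get_obs();R=o['tcp_rot'];p=np.array(o['tcp_pos'])
    y0=np.arctan2(R[1,0],R[0,0]); rz=-((yawx-y0+np.pi)%(2*np.pi)-np.pi)
    tx=np.array([np.cos(yawx),np.sin(yawx)]);ty=np.array([np.sin(yawx),-np.cos(yawx)])
    d=np.array(xy)-p[:2]
    print('rz %.3f x %.1f y %.1f z %.1f | xy %s tip %.1f tilt %s t %.1f j6 %.2f F %s'%(rz,d@tx,d@ty,p[2]-166-tipz,p[:2].round(1),p[2]-166,R[:2,2].round(4),o['time'],o['qpos'][5],o['ft_force'].round(1)))
E
python3 - <<'E'
from h import *
plan(b2w(-130,186),85)
E
```

```text
rz 0.345 x 231.5 y -831.3 z 153.7 | xy [ 127.7 -509.2] tip 238.7 tilt [ 0. -0.] t 1.4 j6 -0.22 F [0.2 0.2 0.4]
```

Emit:
{"fn": "jog_arm", "kwargs": {
  "motion": [
    {"rz": 0.115, "jaw": 1},
    {"rz": 0.115, "jaw": 1},
    {"rz": 0.115, "jaw": 1},
    {"x": 6.4, "y": -15, "jaw": 1},
    {"x": 6.4, "y": -23, "jaw": 1},
    {"x": 6.4, "y": -23, "jaw": 1},
    {"x": 6.4, "y": -23, "jaw": 1},
    {"x": 6.4, "y": -23, "jaw": 1},
    {"x": 6.4, "y": -23, "jaw": 1},
    {"x": 6.4, "y": -23, "jaw": 1},
    {"x": 6.4, "y": -23, "jaw": 1},
    {"x": 6.4, "y": -23, "jaw": 1}
  ]
}}

```text
validation failed for argument at $.mo...
```

Emit:
{"fn": "jog_arm", "kwargs": {
  "motion": [
    {"x": 6.4, "y": -23, "jaw": 1},
    {"x": 6.4, "y": -23, "jaw": 1},
    {"x": 6.4, "y": -23, "jaw": 1},
    {"x": 6.4, "y": -23, "jaw": 1},
    {"x": 6.4, "y": -23, "jaw": 1},
    {"x": 6.4, "y": -23, "jaw": 1},
    {"x": 6.4, "y": -23, "jaw": 1},
    {"x": 6.4, "y": -23, "jaw": 1},
    {"x": 6.4, "y": -23, "jaw": 1},
    {"x": 6.4, "y": -23, "jaw": 1},
    {"x": 6.4, "y": -23, "jaw": 1},
    {"x": 6.4, "y": -23, "jaw": 1}
  ]
}}

```text
validation failed for argument at $.mo...
```

Emit:
{"fn": "jog_arm", "kwargs": {
  "motion": [
    {"x": 6.4, "y": -23, "jaw": 1},
    {"x": 6.4, "y": -23, "jaw": 1},
    {"x": 6.4, "y": -23, "jaw": 1},
    {"x": 6.4, "y": -23, "jaw": 1},
    {"x": 6.4, "y": -23, "jaw": 1},
    {"x": 6.4, "y": -23, "jaw": 1},
    {"x": 6.4, "y": -23, "jaw": 1},
    {"x": 6.4, "y": -23, "jaw": 1},
    {"x": 6.4, "y": -23, "jaw": 1},
    {"x": 6.4, "y": -23, "jaw": 1},
    {"x": 6.4, "y": -23, "jaw": 1},
    {"jaw": 1}
  ]
}}

```text
validation failed for argument at $.mo...
```

```bash
python3 - <<'E'
from h import *
plan(b2w(-130,186),85)
im,d,K,D,T=cam('wrist'); cv2.imwrite('pics/w1.png',im)
P=cloud(d,K,D,T); B=(P[:,:2]-BC)@Rb
s=P[:,2]>60; print(np.c_[B,P[:,2]][s&(abs(B[:,1]-186)<40)&(abs(B[:,0]+50)<70)].round().tolist()[::60])
m=(P[:,2]>8)&(P[:,2]<16)&(abs(B[:,0])<100)&(abs(B[:,1])<280); print(np.percentile(B[m],[1,99],axis=0),np.median(P[m,2]))
E
```

```text
rz 0.345 x 231.5 y -831.3 z 153.7 | xy [ 127.7 -509.2] tip 238.7 tilt [ 0. -0.] t 1.4 j6 -0.22 F [0.2 0.2 0.4]
[]Traceback (most recent call last):
  File "<stdin>", line 6, in <module>
    return _quantile_unchecked(
        a, q, axis, out, overwrite_input, method, keepdims, weights)
    return _ureduce(a,
                    func=_quantile_ureduce_func,
    ...<5 lines>...
                    overwrite_input=overwrite_input,
                    method=method)
    r = func(a, **kwargs)
    result = _quantile(arr,
                       quantiles=q,
    ...<2 lines>...
                       out=out,
                       weights=wgt)
    slices_having_nans = np.isnan(arr[-1, ...])
                                  ~~~^^^^^^^^^
IndexError: index -1 is out of bounds for axis 0 with size 0
```

Validation refused the rows. I'll try one row with every key.

Emit:
{"fn": "jog_arm", "kwargs": {
  "motion": [
    {"x": 0, "y": 0, "z": 0, "rx": 0, "ry": 0, "rz": 0.115, "jaw": 1}
  ]
}}

```text
time: 1.58
tcp_pos: [127.7, -509.2, 404.7]
tcp_rot: [[0.991, 0.131, 0.0], [0.131, -0.991, 0.0], [0.0, -0.0, -1.0]]
ft_force: [-0.7, -0.3, 0.2]
width: 0.944
grip_force: 0.0
```

Emit:
{"fn": "jog_arm", "kwargs": {
  "motion": [
    {"x": 0, "y": 0, "z": 0, "rx": 0, "ry": 0, "rz": 0.115, "jaw": 1},
    {"x": 0, "y": 0, "z": 0, "rx": 0, "ry": 0, "rz": 0.115, "jaw": 1},
    {"x": 6, "y": -20, "z": 0, "rx": 0, "ry": 0, "rz": 0, "jaw": 1},
    {"x": 9, "y": -32, "z": 0, "rx": 0, "ry": 0, "rz": 0, "jaw": 1},
    {"x": 9, "y": -32, "z": 0, "rx": 0, "ry": 0, "rz": 0, "jaw": 1},
    {"x": 9, "y": -32, "z": 0, "rx": 0, "ry": 0, "rz": 0, "jaw": 1},
    {"x": 9, "y": -32, "z": 0, "rx": 0, "ry": 0, "rz": 0, "jaw": 1},
    {"x": 9, "y": -32, "z": 0, "rx": 0, "ry": 0, "rz": 0, "jaw": 1},
    {"x": 9, "y": -32, "z": 0, "rx": 0, "ry": 0, "rz": 0, "jaw": 1},
    {"x": 9, "y": -32, "z": 0, "rx": 0, "ry": 0, "rz": 0, "jaw": 1},
    {"x": 9, "y": -32, "z": 0, "rx": 0, "ry": 0, "rz": 0, "jaw": 1},
    {"x": 9, "y": -32, "z": 0, "rx": 0, "ry": 0, "rz": 0, "jaw": 1}
  ]
}}

```text
time: 2.58
tcp_pos: [244.9, -209.8, 404.8]
tcp_rot: [[0.995, -0.1, 0.0], [-0.1, -0.995, -0.001], [0.0, 0.0, -1.0]]
ft_force: [0.4, -0.6, -0.1]
width: 0.041
grip_force: 0.0
```

Emit:
{"fn": "jog_arm", "kwargs": {
  "motion": [
    {"x": 9, "y": -32, "z": 0, "rx": 0, "ry": 0, "rz": 0, "jaw": 1},
    {"x": 9, "y": -32, "z": 0, "rx": 0, "ry": 0, "rz": 0, "jaw": 1},
    {"x": 9, "y": -32, "z": 0, "rx": 0, "ry": 0, "rz": 0, "jaw": 1},
    {"x": 9, "y": -32, "z": 0, "rx": 0, "ry": 0, "rz": 0, "jaw": 1},
    {"x": 9, "y": -32, "z": 0, "rx": 0, "ry": 0, "rz": 0, "jaw": 1},
    {"x": 9, "y": -32, "z": 0, "rx": 0, "ry": 0, "rz": 0, "jaw": 1},
    {"x": 9, "y": -32, "z": 0, "rx": 0, "ry": 0, "rz": 0, "jaw": 1},
    {"x": 9, "y": -32, "z": 0, "rx": 0, "ry": 0, "rz": 0, "jaw": 1},
    {"x": 9, "y": -32, "z": 0, "rx": 0, "ry": 0, "rz": 0, "jaw": 1},
    {"x": 9, "y": -32, "z": 0, "rx": 0, "ry": 0, "rz": 0, "jaw": 1},
    {"x": 9, "y": -32, "z": 0, "rx": 0, "ry": 0, "rz": 0, "jaw": 1},
    {"x": 0, "y": 0, "z": 0, "rx": 0, "ry": 0, "rz": 0, "jaw": 1}
  ]
}}

```text
time: 3.58
tcp_pos: [378.9, 132.7, 404.7]
tcp_rot: [[0.996, -0.094, 0.0], [-0.094, -0.996, 0.001], [0.0, -0.001, -1.0]]
ft_force: [0.9, 0.1, -0.4]
width: 0.005
grip_force: 0.0
```

```bash
python3 - <<'E'
from h import *
plan(b2w(-130,186),85)
im,d,K,D,T=cam('wrist'); cv2.imwrite('pics/w1.png',im)
P=cloud(d,K,D,T); B=(P[:,:2]-BC)@Rb
s=(P[:,2]>60)&(abs(B[:,1]-186)<40)&(abs(B[:,0]+50)<70); print(s.sum(),np.c_[B,P[:,2]][s].round().tolist()[::40])
m=(P[:,2]>8)&(P[:,2]<16)&(abs(B[:,0])<100)&(abs(B[:,1])<280); 
if m.any(): print(np.percentile(B[m],[1,99],axis=0),np.median(P[m,2]))
E
```

```text
rz 0.005 x 45.3 y -167.6 z 153.7 | xy [378.9 132.7] tip 238.7 tilt [0.0004 0.0012] t 3.6 j6 1.71 F [ 0.9  0.1 -0.4]
1430 [[-45.0, 187.0, 77.0], [-50.0, 188.0, 98.0], [-54.0, 181.0, 114.0], [-54.0, 184.0, 114.0], [-55.0, 187.0, 114.0], [-47.0, 177.0, 65.0], [-49.0, 178.0, 72.0], [-52.0, 177.0, 82.0], [-54.0, 176.0, 91.0], [-56.0, 177.0, 95.0], [-57.0, 177.0, 99.0], [-59.0, 177.0, 106.0], [-60.0, 177.0, 110.0], [-61.0, 177.0, 113.0], [-62.0, 179.0, 112.0], [-63.0, 181.0, 113.0], [-63.0, 184.0, 111.0], [-64.0, 185.0, 112.0], [-65.0, 188.0, 111.0], [-59.0, 177.0, 63.0], [-60.0, 177.0, 66.0], [-62.0, 177.0, 74.0], [-63.0, 178.0, 74.0], [-65.0, 176.0, 81.0], [-65.0, 178.0, 76.0], [-67.0, 177.0, 82.0], [-68.0, 177.0, 86.0], [-69.0, 177.0, 87.0], [-70.0, 177.0, 89.0], [-71.0, 177.0, 91.0], [-72.0, 177.0, 93.0], [-73.0, 177.0, 95.0], [-74.0, 177.0, 92.0], [-74.0, 177.0, 79.0], [-78.0, 180.0, 108.0], [-79.0, 187.0, 107.0]]
[[ -72.62959313 -237.07850823]
 [  22.43444207  228.8158543 ]] 11.542451563415113
```

View pics/w1.png

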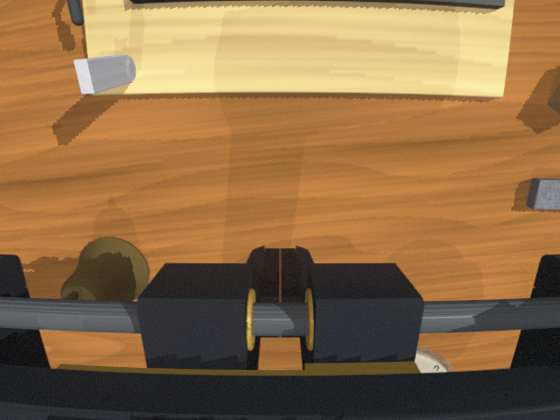

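Wrist picture: the flag is upright, tip at px (105,75), at board ≈ (-66,184,113). Moving beside it and going down.

Emit:
{"fn": "jog_arm", "kwargs": {
  "motion": [
    {"x": 4, "y": -18, "z": 0, "rx": 0, "ry": 0, "rz": 0, "jaw": 1},
    {"x": 4, "y": -18, "z": 0, "rx": 0, "ry": 0, "rz": 0, "jaw": 1},
    {"x": 4, "y": -18, "z": 0, "rx": 0, "ry": 0, "rz": 0, "jaw": 1},
    {"x": 4, "y": -18, "z": 0, "rx": 0, "ry": 0, "rz": 0, "jaw": 1},
    {"x": 4, "y": -18, "z": 0, "rx": 0, "ry": 0, "rz": 0, "jaw": 1},
    {"x": 4, "y": -18, "z": 0, "rx": 0, "ry": 0, "rz": 0, "jaw": 1},
    {"x": 4, "y": -18, "z": 0, "rx": 0, "ry": 0, "rz": 0, "jaw": 1},
    {"x": 4, "y": -18, "z": 0, "rx": 0, "ry": 0, "rz": 0, "jaw": 1},
    {"x": 4, "y": -18, "z": 0, "rx": 0, "ry": 0, "rz": 0, "jaw": 1},
    {"x": 4, "y": -6, "z": 0, "rx": 0, "ry": 0, "rz": 0, "jaw": 1},
    {"x": 0, "y": 0, "z": 20, "rx": 0, "ry": 0, "rz": 0, "jaw": 1},
    {"x": 0, "y": 0, "z": 26, "rx": 0, "ry": 0, "rz": 0, "jaw": 1}
  ]
}}

```text
time: 4.63
tcp_pos: [435.2, 291.6, 359.7]
tcp_rot: [[0.995, -0.099, 0.004], [-0.099, -0.995, 0.001], [0.004, -0.002, -1.0]]
ft_force: [-0.1, 0.5, -0.2]
width: 0.007
grip_force: 0.0
```

Emit:
{"fn": "jog_arm", "kwargs": {
  "motion": [
    {"x": 0, "y": 0, "z": 22, "rx": 0, "ry": 0, "rz": 0, "jaw": 1},
    {"x": 0, "y": 0, "z": 22, "rx": 0, "ry": 0, "rz": 0, "jaw": 1},
    {"x": 0, "y": 0, "z": 22, "rx": 0, "ry": 0, "rz": 0, "jaw": 1},
    {"x": 0, "y": 0, "z": 22, "rx": 0, "ry": 0, "rz": 0, "jaw": 1},
    {"x": 0, "y": 0, "z": 16, "rx": 0, "ry": 0, "rz": 0, "jaw": 1},
    {"x": 0, "y": 0, "z": 0, "rx": 0, "ry": 0, "rz": 0, "jaw": 1}
  ]
}}

```text
time: 5.13
tcp_pos: [434.3, 290.8, 252.1]
tcp_rot: [[0.995, -0.1, -0.005], [-0.1, -0.995, -0.002], [-0.005, 0.003, -1.0]]
ft_force: [0.0, 1.4, -0.6]
width: 0.004
grip_force: 0.0
```

```bash
python3 - <<'E'
from h import *
plan(b2w(-30,183),85)
E
```

```text
rz -0.001 x 105.9 y -1.7 z 1.1 | xy [434.3 290.8] tip 86.1 tilt [-0.0052 -0.0022] t 5.1 j6 2.04 F [ 0.   1.4 -0.6]
```

Push to +x about 100 mm, then rise.

Emit:
{"fn": "jog_arm", "kwargs": {
  "motion": [
    {"x": 10, "y": 0, "z": 0, "rx": 0, "ry": 0, "rz": 0, "jaw": 1},
    {"x": 10, "y": 0, "z": 0, "rx": 0, "ry": 0, "rz": 0, "jaw": 1},
    {"x": 10, "y": 0, "z": 0, "rx": 0, "ry": 0, "rz": 0, "jaw": 1},
    {"x": 8, "y": 0, "z": 0, "rx": 0, "ry": 0, "rz": 0, "jaw": 1},
    {"x": 8, "y": 0, "z": 0, "rx": 0, "ry": 0, "rz": 0, "jaw": 1},
    {"x": 8, "y": 0, "z": 0, "rx": 0, "ry": 0, "rz": 0, "jaw": 1},
    {"x": 8, "y": 0, "z": 0, "rx": 0, "ry": 0, "rz": 0, "jaw": 1},
    {"x": 8, "y": 0, "z": 0, "rx": 0, "ry": 0, "rz": 0, "jaw": 1},
    {"x": 8, "y": 0, "z": 0, "rx": 0, "ry": 0, "rz": 0, "jaw": 1},
    {"x": 8, "y": 0, "z": 0, "rx": 0, "ry": 0, "rz": 0, "jaw": 1},
    {"x": 8, "y": 0, "z": 0, "rx": 0, "ry": 0, "rz": 0, "jaw": 1},
    {"x": 4, "y": 0, "z": 0, "rx": 0, "ry": 0, "rz": 0, "jaw": 1}
  ]
}}

```text
time: 6.13
tcp_pos: [533.2, 282.4, 254.6]
tcp_rot: [[0.995, -0.099, 0.0], [-0.099, -0.995, 0.0], [0.0, -0.0, -1.0]]
ft_force: [0.1, 0.5, -0.4]
width: 0.006
grip_force: 0.0
```

Emit:
{"fn": "jog_arm", "kwargs": {
  "motion": [
    {"x": 0, "y": 0, "z": 0, "rx": 0, "ry": 0, "rz": 0, "jaw": 1},
    {"x": 0, "y": 0, "z": -20, "rx": 0, "ry": 0, "rz": 0, "jaw": 1},
    {"x": -10, "y": 0, "z": -25, "rx": 0, "ry": 0, "rz": 0, "jaw": 0},
    {"x": -10, "y": 15, "z": -25, "rx": 0, "ry": 0, "rz": 0, "jaw": 0},
    {"x": -10, "y": 20, "z": -25, "rx": 0, "ry": 0, "rz": 0, "jaw": 0},
    {"x": -10, "y": 20, "z": 0, "rx": 0, "ry": 0, "rz": 0, "jaw": 0},
    {"x": -10, "y": 20, "z": 0, "rx": 0, "ry": 0, "rz": 0, "jaw": 0},
    {"x": -10, "y": 20, "z": 0, "rx": 0, "ry": 0, "rz": 0, "jaw": 0},
    {"x": -10, "y": 20, "z": 0, "rx": 0, "ry": 0, "rz": 0, "jaw": 0},
    {"x": -10, "y": 20, "z": 0, "rx": 0, "ry": 0, "rz": 0, "jaw": 0},
    {"x": 0, "y": 20, "z": 0, "rx": 0, "ry": 0, "rz": 0, "jaw": 0},
    {"x": 0, "y": 0, "z": 0, "rx": 0, "ry": 0, "rz": 0, "jaw": 0}
  ]
}}

```text
time: 7.13
tcp_pos: [436.5, 134.5, 350.0]
tcp_rot: [[0.995, -0.101, 0.0], [-0.101, -0.995, -0.001], [0.0, 0.001, -1.0]]
ft_force: [-0.1, 0.5, 0.3]
width: 0.734
grip_force: 0.0
```

```bash
python3 - <<'E'
from h import *
im,d,K,D,T=cam('wrist'); cv2.imwrite('pics/w2.png',im)
P=cloud(d,K,D,T); B=np.c_[(P[:,:2]-BC)@Rb,P[:,2]]
q=lambda m,t:print(t,m.sum(),np.percentile(B[m],[1,50,99],axis=0).round(1).tolist() if m.any() else '')
q((B[:,2]>40)&(abs(B[:,0]+10)<60)&(abs(B[:,1]-186)<30),'flag')
q((B[:,2]>19)&(B[:,2]<27)&(abs(B[:,0]-28)<25)&(abs(B[:,1]-50)<100),'fence')
q((B[:,2]>8)&(B[:,2]<16)&(B[:,0]<15)&(B[:,0]>-100)&(abs(B[:,1]-50)<100),'board')
for y in (-60,0,60,120):
    m=(abs(B[:,1]-y)<8)&(B[:,2]>8)&(B[:,2]<30)&(abs(B[:,0])<100); b=B[m]
    bo=b[b[:,2]<15]; fe=b[(b[:,2]>20)&(b[:,2]<28)]
    if len(bo) and len(fe): print(y,'edge',bo[:,0].min().round(1),'fence',np.percentile(fe[:,0],[2,98]).round(1),fe[:,2].mean().round(1))
plan(b2w(0,0),150)
for c in ['scene','side']:
    im,d,K,D,T=cam(c); P=cloud(d,K,D,T); B=np.c_[(P[:,:2]-BC)@Rb,P[:,2]]
    q((B[:,2]>40)&(B[:,2]<130)&(abs(B[:,0]+10)<60)&(abs(B[:,1]-186)<30),c)
E
```

```text
flag 2178 [[-58.7, 176.6, 40.2], [-15.4, 183.9, 44.8], [49.1, 214.0, 47.0]]
fence 4235 [[21.2, -48.0, 19.6], [28.6, 48.2, 23.5], [36.6, 148.0, 25.3]]
board 19400 [[-72.5, -48.0, 9.7], [-27.1, 49.8, 11.6], [14.2, 147.9, 13.3]]
-60 edge -72.8 fence [21.9 36.1] 23.6
0 edge -72.9 fence [21.5 36.5] 23.5
60 edge -74.0 fence [21.3 36.5] 23.4
120 edge -73.6 fence [21.4 35.6] 23.3
rz -0.002 x 117.8 y 27.0 z 34.0 | xy [436.9 135.5] tip 184.0 tilt [0.0004 0.    ] t 7.2 j6 1.72 F [-0.2  0.3  0.2]
scene 114 [[-61.1, 180.2, 40.5], [-18.0, 188.3, 45.6], [44.9, 213.4, 50.0]]
side 182 [[-61.0, 177.1, 40.1], [-18.9, 187.5, 44.2], [48.3, 212.9, 50.2]]
```

View pics/w2.png

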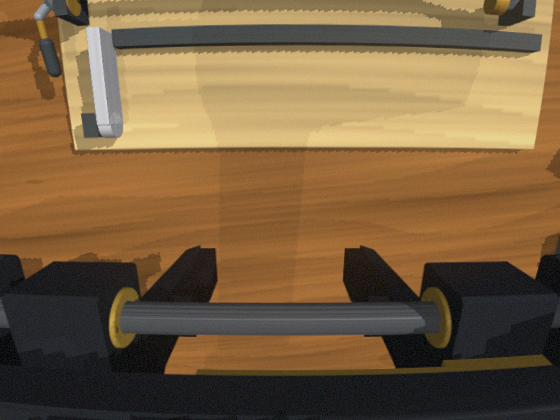

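The flag is down across the track (px 95–120, rows 30–135). Fence and flag face shift the board estimate slightly. Now over to the bricks for a look.

Emit:
{"fn": "jog_arm", "kwargs": {
  "motion": [
    {"x": 0, "y": 20, "z": -4, "rx": 0, "ry": 0, "rz": 0, "jaw": 0},
    {"x": 0, "y": 37, "z": -4, "rx": 0, "ry": 0, "rz": 0, "jaw": 0},
    {"x": 0, "y": 37, "z": -4, "rx": 0, "ry": 0, "rz": 0, "jaw": 0},
    {"x": 0, "y": 37, "z": -4, "rx": 0, "ry": 0, "rz": 0, "jaw": 0},
    {"x": 0, "y": 37, "z": -4, "rx": 0, "ry": 0, "rz": 0, "jaw": 0},
    {"x": 0, "y": 37, "z": -4, "rx": 0, "ry": 0, "rz": 0, "jaw": 0},
    {"x": 0, "y": 37, "z": -4, "rx": 0, "ry": 0, "rz": 0, "jaw": 0},
    {"x": 0, "y": 37, "z": -4, "rx": 0, "ry": 0, "rz": 0, "jaw": 0},
    {"x": 0, "y": 37, "z": -4, "rx": 0, "ry": 0, "rz": 0, "jaw": 0},
    {"x": 0, "y": 37, "z": -4, "rx": 0, "ry": 0, "rz": 0, "jaw": 0},
    {"x": 0, "y": 37, "z": -4, "rx": 0, "ry": 0, "rz": 0, "jaw": 0},
    {"x": 0, "y": 30, "z": -4, "rx": 0, "ry": 0, "rz": 0, "jaw": 0}
  ]
}}

```text
time: 8.28
tcp_pos: [395.8, -283.5, 397.7]
tcp_rot: [[0.995, -0.099, 0.0], [-0.099, -0.995, -0.0], [0.0, 0.0, -1.0]]
ft_force: [0.3, -0.0, 0.6]
width: 0.999
grip_force: 0.0
```

Emit:
{"fn": "jog_arm", "kwargs": {
  "motion": [
    {"x": 0, "y": 0, "z": 0, "rx": 0, "ry": 0, "rz": 0, "jaw": 0},
    {"x": 0, "y": 0, "z": 0, "rx": 0, "ry": 0, "rz": 0, "jaw": 0}
  ]
}}

```text
time: 8.45
tcp_pos: [396.0, -282.1, 397.3]
tcp_rot: [[0.995, -0.1, -0.0], [-0.1, -0.995, 0.001], [-0.0, -0.001, -1.0]]
ft_force: [0.1, 0.1, 0.0]
width: 1.001
grip_force: 0.0
```

```bash
cat >> h.py <<'E'
BC=np.array([552.5,94.9])
def bricks(c='wrist',pic=None,lim=(300,760,-460,-110)):
    im,d,K,D,T=cam(c)
    if pic: cv2.imwrite(f'pics/{pic}.png',im)
    out=[]
    mm=(d>0); v,u=np.nonzero(mm); P=cloud(d,K,D,T)
    H=np.zeros(d.shape,np.uint8); ok=(P[:,2]>33)&(P[:,2]<48)&(P[:,0]>lim[0])&(P[:,0]<lim[1])&(P[:,1]>lim[2])&(P[:,1]<lim[3])
    H[v[ok],u[ok]]=1
    n,lab,st,ce=cv2.connectedComponentsWithStats(H)
    L=lab[v,u]
    for i in range(1,n):
        if st[i,4]<40: continue
        k=P[(L==i)]; z=np.median(k[:,2]); 
        if z<36: continue
        k=k[k[:,2]>z-3]
        c_,a,e=fitrect(k[:,:2],64,40)
        ext=(k[:,:2]-c_)@[[np.cos(a),-np.sin(a)],[np.sin(a),np.cos(a)]]
        print(c,'px',ce[i].round(),'n',st[i,4],'z %.1f'%z,'c',c_.round(1),'yaw %.3f'%a,'rms %.2f'%e,'ext',np.ptp(ext,axis=0).round(1)); out.append((c_,a))
    return out
E
python3 - <<'E'
from h import *
bricks('wrist','w3'); bricks('side')
E
```

```text
wrist px [368.  86.] n 2562 z 39.6 c [ 491.9 -383.5] yaw -0.568 rms 0.02 ext [64.3 40.8]
wrist px [231. 131.] n 2329 z 39.5 c [ 460.5 -237.9] yaw -0.575 rms 0.01 ext [64.6 39.7]
side px [292. 140.] n 140 z 39.0 c [ 488.9 -378.4] yaw -0.537 rms 0.48 ext [64.5 45.3]
side px [259. 143.] n 135 z 38.9 c [ 608.3 -348.4] yaw 0.449 rms 0.33 ext [65.  44.4]
side px [299. 167.] n 158 z 38.2 c [ 457.3 -233.1] yaw -0.587 rms 0.53 ext [67.5 45.7]
side px [238. 169.] n 152 z 38.0 c [ 670.8 -209.9] yaw 0.135 rms 0.47 ext [64.  46.5]
```

View pics/w3.png

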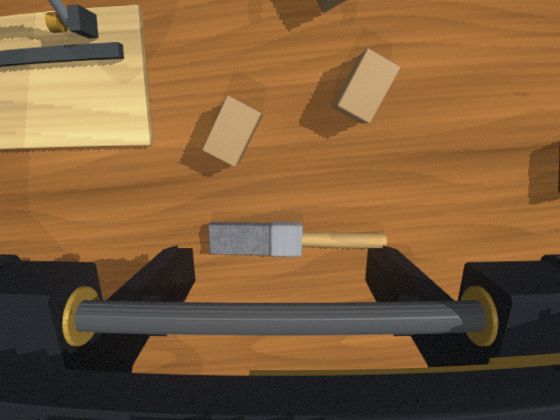

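Wrist picture: bricks at px (231,131) and (368,86), brush at (255,240). The brick fits are clean (64×40). Picking the first one.

```bash
python3 - <<'E'
from h import *
plan([460.5,-237.9],8)
E
```

```text
rz 0.001 x 59.8 y -48.9 z 223.4 | xy [ 396.1 -280.6] tip 231.4 tilt [-0.0003  0.0009] t 8.6 j6 0.81 F [-0.2  0.4  0.1]
```

Emit:
{"fn": "jog_arm", "kwargs": {
  "motion": [
    {"x": 20, "y": -16, "z": 0, "rx": 0, "ry": 0, "rz": 0, "jaw": 0},
    {"x": 20, "y": -16, "z": 0, "rx": 0, "ry": 0, "rz": 0, "jaw": 0},
    {"x": 20, "y": -17, "z": 0, "rx": 0, "ry": 0, "rz": 0, "jaw": 0},
    {"x": 0, "y": 0, "z": 10, "rx": 0, "ry": 0, "rz": -0.11, "jaw": 0},
    {"x": 0, "y": 0, "z": 10, "rx": 0, "ry": 0, "rz": -0.11, "jaw": 0},
    {"x": 0, "y": 0, "z": 10, "rx": 0, "ry": 0, "rz": -0.11, "jaw": 0},
    {"x": 0, "y": 0, "z": 10, "rx": 0, "ry": 0, "rz": -0.11, "jaw": 0},
    {"x": 0, "y": 0, "z": 10, "rx": 0, "ry": 0, "rz": -0.11, "jaw": 0},
    {"x": 0, "y": 0, "z": 10, "rx": 0, "ry": 0, "rz": -0.11, "jaw": 0},
    {"x": 0, "y": 0, "z": 10, "rx": 0, "ry": 0, "rz": -0.11, "jaw": 0},
    {"x": 0, "y": 0, "z": 10, "rx": 0, "ry": 0, "rz": -0.11, "jaw": 0},
    {"x": 0, "y": 0, "z": 10, "rx": 0, "ry": 0, "rz": -0.11, "jaw": 0}
  ]
}}

```text
time: 9.55
tcp_pos: [460.5, -237.1, 307.3]
tcp_rot: [[0.623, 0.782, -0.0], [0.782, -0.623, 0.0], [0.0, -0.0, -1.0]]
ft_force: [0.7, 0.5, -0.7]
width: 0.997
grip_force: 0.0
```

Emit:
{"fn": "jog_arm", "kwargs": {
  "motion": [
    {"x": 0, "y": 0, "z": 10, "rx": 0, "ry": 0, "rz": -0.11, "jaw": 0},
    {"x": 0, "y": 0, "z": 20, "rx": 0, "ry": 0, "rz": 0, "jaw": 0},
    {"x": 0, "y": 0, "z": 20, "rx": 0, "ry": 0, "rz": 0, "jaw": 0},
    {"x": 0, "y": 0, "z": 10, "rx": 0, "ry": 0, "rz": 0, "jaw": 0},
    {"x": 0, "y": 0, "z": 0, "rx": 0, "ry": 0, "rz": 0, "jaw": 0}
  ]
}}

```text
time: 9.97
tcp_pos: [460.1, -237.4, 246.0]
tcp_rot: [[0.538, 0.843, -0.003], [0.843, -0.538, 0.003], [0.001, -0.004, -1.0]]
ft_force: [-0.2, 0.0, 0.1]
width: 1.001
grip_force: 0.0
```

```bash
python3 - <<'E'
from h import *
plan([460.5,-237.9],8,0.999)
bricks('wrist','w4'); 
E
```

```text
rz 0.003 x -0.2 y 0.6 z 72.0 | xy [ 460.1 -237.4] tip 80.0 tilt [-0.0029  0.0025] t 10.0 j6 -0.13 F [-0.2  0.   0.1]
wrist px [539.  33.] n 2801 z 39.2 c [ 657.7 -214.2] yaw -1.416 rms 0.00 ext [40.2 31.6]
wrist px [280. 232.] n 6124 z 39.5 c [ 460.6 -237.1] yaw -0.585 rms 0.00 ext [64.4 40.3]
wrist px [543. 241.] n 1143 z 39.0 c [ 607.3 -338.2] yaw 1.208 rms 0.00 ext [30.8 29.5]
wrist px [399. 355.] n 1175 z 39.5 c [ 483.4 -365. ] yaw -0.506 rms 0.00 ext [36.7 22.3]
```

View pics/w4.png

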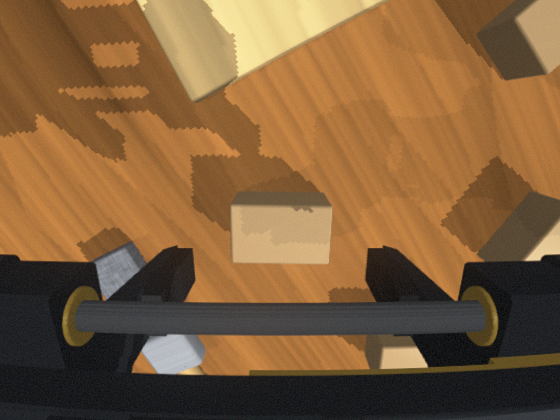

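The brick sits centred between the fingers (px 280,235). Descending, gripping and lifting.

Emit:
{"fn": "jog_arm", "kwargs": {
  "motion": [
    {"x": 0, "y": 0, "z": 25, "rx": 0, "ry": 0, "rz": 0, "jaw": 0},
    {"x": 0, "y": 0, "z": 25, "rx": 0, "ry": 0, "rz": 0, "jaw": 0},
    {"x": 0, "y": 0, "z": 17, "rx": 0, "ry": 0, "rz": 0, "jaw": 0},
    {"x": 0, "y": 0, "z": 5, "rx": 0, "ry": 0, "rz": 0, "jaw": 0},
    {"x": 0, "y": 0, "z": 0, "rx": 0, "ry": 0, "rz": 0, "jaw": 1},
    {"x": 0, "y": 0, "z": 0, "rx": 0, "ry": 0, "rz": 0, "jaw": 1},
    {"x": 0, "y": 0, "z": 0, "rx": 0, "ry": 0, "rz": 0, "jaw": 1},
    {"x": 0, "y": 0, "z": 0, "rx": 0, "ry": 0, "rz": 0, "jaw": 1},
    {"x": 0, "y": 0, "z": -10, "rx": 0, "ry": 0, "rz": 0, "jaw": 1},
    {"x": 0, "y": 0, "z": -20, "rx": 0, "ry": 0, "rz": 0, "jaw": 1},
    {"x": 0, "y": 0, "z": -20, "rx": 0, "ry": 0, "rz": 0, "jaw": 1},
    {"x": 0, "y": 0, "z": -20, "rx": 0, "ry": 0, "rz": 0, "jaw": 1}
  ]
}}

```text
time: 11.02
tcp_pos: [460.1, -238.7, 247.6]
tcp_rot: [[0.54, 0.842, 0.0], [0.842, -0.54, -0.0], [-0.0, 0.001, -1.0]]
ft_force: [1.4, -0.1, -1.8]
width: 0.728
grip_force: 30.0
```

Emit:
{"fn": "jog_arm", "kwargs": {
  "motion": [
    {"x": 0, "y": 0, "z": -10, "rx": 0, "ry": 0, "rz": 0.11, "jaw": 1},
    {"x": 0, "y": 0, "z": -10, "rx": 0, "ry": 0, "rz": 0.11, "jaw": 1},
    {"x": 0, "y": 0, "z": -10, "rx": 0, "ry": 0, "rz": 0.11, "jaw": 1},
    {"x": 0, "y": 0, "z": -10, "rx": 0, "ry": 0, "rz": 0.11, "jaw": 1},
    {"x": 0, "y": 0, "z": -10, "rx": 0, "ry": 0, "rz": 0.11, "jaw": 1},
    {"x": 0, "y": 0, "z": -10, "rx": 0, "ry": 0, "rz": 0.11, "jaw": 1},
    {"x": 0, "y": 0, "z": -10, "rx": 0, "ry": 0, "rz": 0.11, "jaw": 1},
    {"x": 0, "y": 0, "z": 0, "rx": 0, "ry": 0, "rz": 0.11, "jaw": 1},
    {"x": 0, "y": 0, "z": 0, "rx": 0, "ry": 0, "rz": 0.11, "jaw": 1},
    {"x": 0, "y": 0, "z": 0, "rx": 0, "ry": 0, "rz": 0.11, "jaw": 1},
    {"x": 0, "y": 0, "z": 0, "rx": 0, "ry": 0, "rz": 0, "jaw": 1}
  ]
}}

```text
time: 11.93
tcp_pos: [460.0, -238.7, 316.7]
tcp_rot: [[0.995, -0.103, 0.001], [-0.103, -0.995, -0.001], [0.001, 0.0, -1.0]]
ft_force: [-0.4, -0.3, -0.5]
width: 0.72
grip_force: 30.0
```

```bash
python3 - <<'E'
from h import *
plan(b2w(-5,118),21); print(manip.get_obs()['width'],manip.get_obs()['grip_force'])
E
```

```text
rz -0.004 x 53.9 y -459.1 z 129.7 | xy [ 460.  -238.7] tip 150.7 tilt [ 0.0007 -0.0006] t 11.9 j6 0.97 F [-0.4 -0.3 -0.5]
0.7196907876797886 29.99882728792727
```

Emit:
{"fn": "jog_arm", "kwargs": {
  "motion": [
    {"x": 2, "y": -20, "z": 0, "rx": 0, "ry": 0, "rz": 0, "jaw": 1},
    {"x": 4, "y": -35, "z": 0, "rx": 0, "ry": 0, "rz": 0, "jaw": 1},
    {"x": 4, "y": -35, "z": 0, "rx": 0, "ry": 0, "rz": 0, "jaw": 1},
    {"x": 4, "y": -35, "z": 0, "rx": 0, "ry": 0, "rz": 0, "jaw": 1},
    {"x": 4, "y": -35, "z": 0, "rx": 0, "ry": 0, "rz": 0, "jaw": 1},
    {"x": 4, "y": -35, "z": 0, "rx": 0, "ry": 0, "rz": 0, "jaw": 1},
    {"x": 4, "y": -35, "z": 0, "rx": 0, "ry": 0, "rz": 0, "jaw": 1},
    {"x": 4, "y": -35, "z": 0, "rx": 0, "ry": 0, "rz": 0, "jaw": 1},
    {"x": 4, "y": -35, "z": 0, "rx": 0, "ry": 0, "rz": 0, "jaw": 1},
    {"x": 4, "y": -35, "z": 0, "rx": 0, "ry": 0, "rz": 0, "jaw": 1},
    {"x": 4, "y": -35, "z": 0, "rx": 0, "ry": 0, "rz": 0, "jaw": 1},
    {"x": 4, "y": -35, "z": 0, "rx": 0, "ry": 0, "rz": 0, "jaw": 1}
  ]
}}

```text
time: 12.93
tcp_pos: [545.9, 161.5, 316.5]
tcp_rot: [[0.995, -0.095, 0.001], [-0.095, -0.995, 0.0], [0.001, -0.0, -1.0]]
ft_force: [0.9, -0.6, -0.9]
width: 0.725
grip_force: 30.0
```

Emit:
{"fn": "jog_arm", "kwargs": {
  "motion": [
    {"x": 4, "y": -35, "z": 0, "rx": 0, "ry": 0, "rz": 0, "jaw": 1},
    {"x": 4, "y": -19, "z": 0, "rx": 0, "ry": 0, "rz": 0, "jaw": 1},
    {"x": 0, "y": 0, "z": 25, "rx": 0, "ry": 0, "rz": 0, "jaw": 1},
    {"x": 0, "y": 0, "z": 25, "rx": 0, "ry": 0, "rz": 0, "jaw": 1},
    {"x": 0, "y": 0, "z": 20, "rx": 0, "ry": 0, "rz": 0, "jaw": 1},
    {"x": 0, "y": 0, "z": 10, "rx": 0, "ry": 0, "rz": 0, "jaw": 1},
    {"x": 0, "y": 0, "z": 0, "rx": 0, "ry": 0, "rz": 0, "jaw": 1},
    {"x": 0, "y": 0, "z": 0, "rx": 0, "ry": 0, "rz": 0, "jaw": 1}
  ]
}}

```text
time: 13.6
tcp_pos: [559.6, 212.5, 236.6]
tcp_rot: [[0.995, -0.098, 0.001], [-0.098, -0.995, 0.0], [0.001, -0.0, -1.0]]
ft_force: [0.4, 0.5, -2.1]
width: 0.725
grip_force: 30.0
```

```bash
python3 - <<'E'
from h import *
plan(b2w(-5,118),21); print(manip.get_obs()['width'],manip.get_obs()['grip_force'])
im,d,K,D,T=cam('wrist'); cv2.imwrite('pics/w5.png',im)
P=cloud(d,K,D,T); B=np.c_[(P[:,:2]-BC)@Rb,P[:,2]]
for z0,z1 in ((88,100),(70,84),(60,70)):
    m=(B[:,2]>z0)&(B[:,2]<z1)&(abs(B[:,0])<35)&(abs(B[:,1]-118)<40); print(z0,m.sum(),np.percentile(B[m],[1,50,99],axis=0).round(1).tolist() if m.any() else '')
m=(B[:,2]>20)&(B[:,2]<27)&(abs(B[:,0]-28)<25)&(abs(B[:,1])<100); print('fence',m.sum(),np.percentile(B[m],[2,50,98],axis=0).round(1).tolist() if m.any() else '')
m=(B[:,2]>40)&(B[:,2]<48)&(abs(B[:,0])<30)&(abs(B[:,1]-186)<20); print('flag',m.sum(),np.percentile(B[m],[2,50,98],axis=0).round(1).tolist() if m.any() else '')
E
```

```text
rz 0.002 x -0.4 y -0.2 z 49.6 | xy [559.6 212.5] tip 70.6 tilt [0.0007 0.0002] t 13.6 j6 1.84 F [ 0.4  0.5 -2.1]
0.7253265947869063 29.99786683358252
88 10199 [[-7.6, 81.3, 88.7], [7.0, 117.1, 98.9], [18.6, 155.9, 100.0]]
70 1459 [[4.6, 78.7, 70.3], [18.2, 118.6, 77.9], [18.7, 157.3, 83.9]]
60 643 [[17.7, 86.2, 60.8], [18.3, 117.7, 66.1], [18.7, 148.0, 69.9]]
fence 6034 [[20.8, -65.0, 22.1], [28.4, 21.4, 23.6], [35.6, 97.2, 25.0]]
flag 1813 [[-21.0, 179.3, 40.9], [6.5, 184.5, 45.4], [29.1, 190.8, 46.7]]
```

View pics/w5.png

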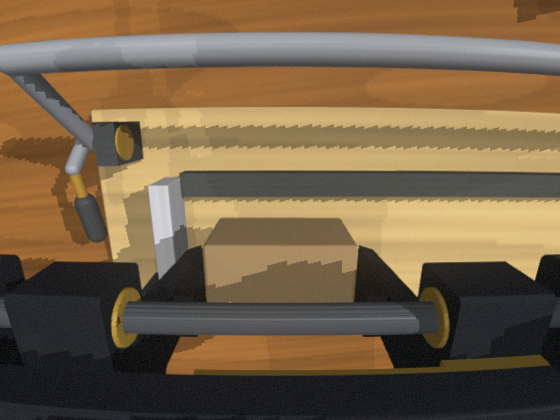

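The brick is level in the grip, just in front of the fence. Lowering it, pressing to the fence, releasing and rising.

Emit:
{"fn": "jog_arm", "kwargs": {
  "motion": [
    {"x": -2, "y": 0, "z": 20, "rx": 0, "ry": 0, "rz": 0, "jaw": 1},
    {"x": 0, "y": 0, "z": 20, "rx": 0, "ry": 0, "rz": 0, "jaw": 1},
    {"x": 0, "y": 0, "z": 5, "rx": 0, "ry": 0, "rz": 0, "jaw": 1},
    {"x": 0, "y": 0, "z": 2, "rx": 0, "ry": 0, "rz": 0, "jaw": 1},
    {"x": 0, "y": 0, "z": 0, "rx": 0, "ry": 0, "rz": 0, "jaw": 1},
    {"x": 2, "y": 0, "z": 0, "rx": 0, "ry": 0, "rz": 0, "jaw": 1},
    {"x": 2, "y": 0, "z": 0, "rx": 0, "ry": 0, "rz": 0, "jaw": 1},
    {"x": 1, "y": 0, "z": 0, "rx": 0, "ry": 0, "rz": 0, "jaw": 1},
    {"x": 0, "y": 0, "z": 0, "rx": 0, "ry": 0, "rz": 0, "jaw": 1}
  ]
}}

```text
time: 14.4
tcp_pos: [562.1, 212.5, 189.3]
tcp_rot: [[0.995, -0.099, -0.002], [-0.099, -0.995, -0.0], [-0.002, 0.0, -1.0]]
ft_force: [-5.1, 0.1, 1.4]
width: 0.721
grip_force: 30.0
```

Emit:
{"fn": "jog_arm", "kwargs": {
  "motion": [
    {"x": 1, "y": 0, "z": 0, "rx": 0, "ry": 0, "rz": 0, "jaw": 1},
    {"x": 1, "y": 0, "z": 0, "rx": 0, "ry": 0, "rz": 0, "jaw": 1},
    {"x": 0, "y": 0, "z": 0, "rx": 0, "ry": 0, "rz": 0, "jaw": 1}
  ]
}}

```text
time: 14.65
tcp_pos: [563.0, 212.5, 189.1]
tcp_rot: [[0.995, -0.098, -0.007], [-0.098, -0.995, -0.0], [-0.007, 0.001, -1.0]]
ft_force: [-15.0, -0.2, 8.1]
width: 0.724
grip_force: 30.0
```

Emit:
{"fn": "jog_arm", "kwargs": {
  "motion": [
    {"x": 0, "y": 0, "z": 1, "rx": 0, "ry": 0, "rz": 0, "jaw": 0.15},
    {"x": 0, "y": 0, "z": 0, "rx": 0, "ry": 0, "rz": 0, "jaw": 0.15},
    {"x": 0, "y": 0, "z": 0, "rx": 0, "ry": 0, "rz": 0, "jaw": 0.15},
    {"x": 0, "y": 0, "z": -15, "rx": 0, "ry": 0, "rz": 0, "jaw": 0.15},
    {"x": 0, "y": 0, "z": -30, "rx": 0, "ry": 0, "rz": 0, "jaw": 0.15},
    {"x": 0, "y": 0, "z": -30, "rx": 0, "ry": 0, "rz": 0, "jaw": 0},
    {"x": 0, "y": 0, "z": -35, "rx": 0, "ry": 0, "rz": 0, "jaw": 0},
    {"x": -10, "y": 0, "z": -20, "rx": 0, "ry": 0, "rz": 0, "jaw": 0},
    {"x": -15, "y": 0, "z": 0, "rx": 0, "ry": 0, "rz": 0, "jaw": 0},
    {"x": -15, "y": 0, "z": 0, "rx": 0, "ry": 0, "rz": 0, "jaw": 0},
    {"x": 0, "y": 0, "z": 0, "rx": 0, "ry": 0, "rz": 0, "jaw": 0}
  ]
}}

```text
time: 15.57
tcp_pos: [523.1, 216.4, 318.6]
tcp_rot: [[0.995, -0.098, 0.001], [-0.098, -0.995, 0.0], [0.001, -0.0, -1.0]]
ft_force: [0.0, -0.3, -0.9]
width: 0.997
grip_force: 0.0
```

```bash
cat >> h.py <<'E'
def row(pic=None):
    im,d,K,D,T=cam('wrist')
    if pic: cv2.imwrite(f'pics/{pic}.png',im)
    v,u=np.nonzero(d>0); P=cloud(d,K,D,T); B=np.c_[(P[:,:2]-BC)@Rb,P[:,2]]
    ok=(B[:,2]>48)&(B[:,2]<56)&(abs(B[:,0])<60)&(B[:,1]<176)&(B[:,1]>-260)
    H=np.zeros(d.shape,np.uint8);H[v[ok],u[ok]]=1
    n,lab,st,ce=cv2.connectedComponentsWithStats(H);L=lab[v,u]
    for i in range(1,n):
        if st[i,4]<150: continue
        k=B[(L==i)&ok]; print('rowcomp',ce[i].round(),st[i,4],'x',np.percentile(k[:,0],[1,99]).round(1),'y',np.percentile(k[:,1],[.5,99.5]).round(1),'z',np.median(k[:,2]).round(1),'yaw %.3f'%np.arctan2(*-np.array([1,-1])*cv2.fitLine(k[:,:2].astype(np.float32),2,0,.01,.01).ravel()[:2]))
    for t,m in (('fence',(B[:,2]>20)&(B[:,2]<27)&(abs(B[:,0]-28)<25)&(abs(B[:,1]+20)<180)),('flag',(B[:,2]>40)&(B[:,2]<48)&(abs(B[:,0])<30)&(abs(B[:,1]-186)<20))):
        if m.any(): print(t,m.sum(),np.percentile(B[m],[1,99],axis=0).round(1).tolist())
E
python3 - <<'E'
from h import *
row()
plan([450,-330],220); bricks('side')
E
```

```text
rowcomp [280. 158.] 4056 x [-18.5  19.6] y [ 85.3 148.6] z 51.5 yaw -3.138
fence 6048 [[20.3, -132.2, 22.0], [35.5, 157.4, 25.4]]
flag 1210 [[-29.6, 178.8, 40.8], [29.6, 191.1, 47.1]]
rz 0.001 x -19.6 y 550.8 z -67.6 | xy [524.2 216.2] tip 152.4 tilt [0.0011 0.0002] t 15.6 j6 1.85 F [-0.9  0.6 -0.5]
side px [292. 140.] n 138 z 38.7 c [ 487.8 -378.3] yaw -0.559 rms 0.48 ext [68.5 44.4]
side px [259. 143.] n 139 z 38.6 c [ 608.1 -348.9] yaw 0.428 rms 0.55 ext [64.5 46.7]
side px [238. 169.] n 155 z 38.2 c [ 670.7 -209.5] yaw 0.176 rms 0.65 ext [63.6 46.3]
```

Brick 1 lies flush (x to 19.6 against the fence at 20.3, yaw 0). Going for the next at (492,-383).

Emit:
{"fn": "jog_arm", "kwargs": {
  "motion": [
    {"x": 1, "y": 20, "z": 0, "rx": 0, "ry": 0, "rz": 0, "jaw": 0},
    {"x": 1.5, "y": 36, "z": 0, "rx": 0, "ry": 0, "rz": 0, "jaw": 0},
    {"x": 1.5, "y": 36, "z": 0, "rx": 0, "ry": 0, "rz": 0, "jaw": 0},
    {"x": 1.5, "y": 36, "z": 0, "rx": 0, "ry": 0, "rz": 0, "jaw": 0},
    {"x": 1.5, "y": 36, "z": 0, "rx": 0, "ry": 0, "rz": 0, "jaw": 0},
    {"x": 1.5, "y": 36, "z": 0, "rx": 0, "ry": 0, "rz": 0, "jaw": 0},
    {"x": 1.5, "y": 36, "z": 0, "rx": 0, "ry": 0, "rz": 0, "jaw": 0},
    {"x": 1.5, "y": 36, "z": 0, "rx": 0, "ry": 0, "rz": 0, "jaw": 0},
    {"x": 1.5, "y": 36, "z": 0, "rx": 0, "ry": 0, "rz": 0, "jaw": 0},
    {"x": 1.5, "y": 36, "z": 0, "rx": 0, "ry": 0, "rz": 0, "jaw": 0},
    {"x": 1.5, "y": 36, "z": 0, "rx": 0, "ry": 0, "rz": 0, "jaw": 0},
    {"x": 1.5, "y": 36, "z": 0, "rx": 0, "ry": 0, "rz": 0, "jaw": 0}
  ]
}}

```text
time: 16.67
tcp_pos: [500.8, -202.3, 317.7]
tcp_rot: [[0.995, -0.1, 0.0], [-0.1, -0.995, -0.0], [0.001, 0.0, -1.0]]
ft_force: [1.2, 0.4, 0.1]
width: 0.998
grip_force: 0.0
```

Emit:
{"fn": "jog_arm", "kwargs": {
  "motion": [
    {"x": 1.5, "y": 36, "z": 0, "rx": 0, "ry": 0, "rz": 0, "jaw": 0},
    {"x": 1.5, "y": 36, "z": 0, "rx": 0, "ry": 0, "rz": 0, "jaw": 0},
    {"x": 1.5, "y": 36, "z": 0, "rx": 0, "ry": 0, "rz": 0, "jaw": 0},
    {"x": 2.5, "y": 36, "z": 0, "rx": 0, "ry": 0, "rz": 0, "jaw": 0},
    {"x": 2.5, "y": 40, "z": 0, "rx": 0, "ry": 0, "rz": 0, "jaw": 0},
    {"x": 0, "y": 0, "z": 7, "rx": 0, "ry": 0, "rz": -0.11, "jaw": 0},
    {"x": 0, "y": 0, "z": 7, "rx": 0, "ry": 0, "rz": -0.11, "jaw": 0},
    {"x": 0, "y": 0, "z": 7, "rx": 0, "ry": 0, "rz": -0.11, "jaw": 0},
    {"x": 0, "y": 0, "z": 7, "rx": 0, "ry": 0, "rz": -0.11, "jaw": 0},
    {"x": 0, "y": 0, "z": 7, "rx": 0, "ry": 0, "rz": -0.11, "jaw": 0},
    {"x": 0, "y": 0, "z": 7, "rx": 0, "ry": 0, "rz": -0.11, "jaw": 0},
    {"x": 0, "y": 0, "z": 7, "rx": 0, "ry": 0, "rz": -0.11, "jaw": 0}
  ]
}}

```text
time: 17.67
tcp_pos: [492.2, -384.6, 268.0]
tcp_rot: [[0.78, 0.625, 0.0], [0.625, -0.78, -0.0], [-0.0, 0.0, -1.0]]
ft_force: [-0.1, -0.9, -0.0]
width: 1.003
grip_force: 0.0
```

Emit:
{"fn": "jog_arm", "kwargs": {
  "motion": [
    {"x": 0, "y": 0, "z": 7, "rx": 0, "ry": 0, "rz": -0.11, "jaw": 0},
    {"x": 0, "y": 0, "z": 7, "rx": 0, "ry": 0, "rz": -0.11, "jaw": 0},
    {"x": 0, "y": 0, "z": 7, "rx": 0, "ry": 0, "rz": -0.11, "jaw": 0},
    {"x": 0, "y": 0, "z": 0, "rx": 0, "ry": 0, "rz": 0, "jaw": 0},
    {"x": 0, "y": 0, "z": 0, "rx": 0, "ry": 0, "rz": 0, "jaw": 0}
  ]
}}

```text
time: 18.08
tcp_pos: [492.1, -384.3, 247.3]
tcp_rot: [[0.543, 0.84, -0.0], [0.84, -0.543, 0.0], [0.0, -0.0, -1.0]]
ft_force: [0.9, -0.0, 0.7]
width: 0.998
grip_force: 0.0
```

```bash
python3 - <<'E'
from h import *
plan([491.9,-383.5],8,1.003)
bricks('wrist')
E
```

```text
rz -0.006 x 0.6 y -0.6 z 73.3 | xy [ 492.1 -384.3] tip 81.3 tilt [-0.0003  0.0003] t 18.1 j6 -0.28 F [ 0.9 -0.   0.7]
wrist px [423.  82.] n 7983 z 39.4 c [ 611.8 -352.8] yaw 0.409 rms 0.00 ext [63.9 40.5]
wrist px [277. 231.] n 6078 z 39.5 c [ 491.9 -383. ] yaw -0.568 rms 0.01 ext [64.2 40.7]
```

Emit:
{"fn": "jog_arm", "kwargs": {
  "motion": [
    {"x": 1, "y": -1, "z": 25, "rx": 0, "ry": 0, "rz": 0, "jaw": 0},
    {"x": 0, "y": 0, "z": 25, "rx": 0, "ry": 0, "rz": 0, "jaw": 0},
    {"x": 0, "y": 0, "z": 18, "rx": 0, "ry": 0, "rz": 0, "jaw": 0},
    {"x": 0, "y": 0, "z": 5, "rx": 0, "ry": 0, "rz": 0, "jaw": 0},
    {"x": 0, "y": 0, "z": 0, "rx": 0, "ry": 0, "rz": 0, "jaw": 1},
    {"x": 0, "y": 0, "z": 0, "rx": 0, "ry": 0, "rz": 0, "jaw": 1},
    {"x": 0, "y": 0, "z": 0, "rx": 0, "ry": 0, "rz": 0, "jaw": 1},
    {"x": 0, "y": 0, "z": 0, "rx": 0, "ry": 0, "rz": 0, "jaw": 1},
    {"x": 0, "y": 0, "z": -10, "rx": 0, "ry": 0, "rz": 0, "jaw": 1},
    {"x": 0, "y": 0, "z": -20, "rx": 0, "ry": 0, "rz": 0, "jaw": 1},
    {"x": 0, "y": 0, "z": -20, "rx": 0, "ry": 0, "rz": 0, "jaw": 1},
    {"x": 0, "y": 0, "z": -20, "rx": 0, "ry": 0, "rz": 0, "jaw": 1}
  ]
}}

```text
time: 19.13
tcp_pos: [491.6, -382.2, 246.5]
tcp_rot: [[0.54, 0.842, 0.0], [0.842, -0.54, -0.0], [-0.0, 0.0, -1.0]]
ft_force: [0.6, -0.6, -1.8]
width: 0.724
grip_force: 30.0
```

Emit:
{"fn": "jog_arm", "kwargs": {
  "motion": [
    {"x": 0, "y": 0, "z": -10, "rx": 0, "ry": 0, "rz": 0.11, "jaw": 1},
    {"x": 0, "y": 0, "z": -10, "rx": 0, "ry": 0, "rz": 0.11, "jaw": 1},
    {"x": 0, "y": 0, "z": -10, "rx": 0, "ry": 0, "rz": 0.11, "jaw": 1},
    {"x": 0, "y": 0, "z": -10, "rx": 0, "ry": 0, "rz": 0.11, "jaw": 1},
    {"x": 0, "y": 0, "z": -10, "rx": 0, "ry": 0, "rz": 0.11, "jaw": 1},
    {"x": 0, "y": 0, "z": -10, "rx": 0, "ry": 0, "rz": 0.11, "jaw": 1},
    {"x": 0, "y": 0, "z": -10, "rx": 0, "ry": 0, "rz": 0.11, "jaw": 1},
    {"x": 0, "y": 0, "z": 0, "rx": 0, "ry": 0, "rz": 0.11, "jaw": 1},
    {"x": 0, "y": 0, "z": 0, "rx": 0, "ry": 0, "rz": 0.11, "jaw": 1},
    {"x": 0, "y": 0, "z": 0, "rx": 0, "ry": 0, "rz": 0.11, "jaw": 1},
    {"x": 0, "y": 0, "z": 0, "rx": 0, "ry": 0, "rz": 0, "jaw": 1}
  ]
}}

```text
time: 20.05
tcp_pos: [491.5, -382.2, 315.7]
tcp_rot: [[0.995, -0.103, 0.0], [-0.103, -0.995, -0.001], [0.001, 0.0, -1.0]]
ft_force: [0.4, -0.0, -2.6]
width: 0.727
grip_force: 30.0
```

```bash
python3 - <<'E'
from h import *
plan(b2w(-7,24),71); print(manip.get_obs()['width'],manip.get_obs()['grip_force'])
E
```

```text
rz -0.004 x 6.3 y -504.7 z 78.7 | xy [ 491.5 -382.2] tip 149.7 tilt [ 0.0004 -0.0005] t 20.1 j6 0.83 F [ 0.4 -0.  -2.6]
0.7266011031064501 30.00035036355257
```

Emit:
{"fn": "jog_arm", "kwargs": {
  "motion": [
    {"x": 0, "y": -20, "z": 0, "rx": 0, "ry": 0, "rz": 0, "jaw": 1},
    {"x": 0.5, "y": -36, "z": 0, "rx": 0, "ry": 0, "rz": 0, "jaw": 1},
    {"x": 0.5, "y": -36, "z": 0, "rx": 0, "ry": 0, "rz": 0, "jaw": 1},
    {"x": 0.5, "y": -36, "z": 0, "rx": 0, "ry": 0, "rz": 0, "jaw": 1},
    {"x": 0.5, "y": -36, "z": 0, "rx": 0, "ry": 0, "rz": 0, "jaw": 1},
    {"x": 0.5, "y": -36, "z": 0, "rx": 0, "ry": 0, "rz": 0, "jaw": 1},
    {"x": 0.5, "y": -36, "z": 0, "rx": 0, "ry": 0, "rz": 0, "jaw": 1},
    {"x": 0.5, "y": -36, "z": 0, "rx": 0, "ry": 0, "rz": 0, "jaw": 1},
    {"x": 0.5, "y": -36, "z": 0, "rx": 0, "ry": 0, "rz": 0, "jaw": 1},
    {"x": 0.5, "y": -36, "z": 0, "rx": 0, "ry": 0, "rz": 0, "jaw": 1},
    {"x": 0.5, "y": -36, "z": 0, "rx": 0, "ry": 0, "rz": 0, "jaw": 1},
    {"x": 0.5, "y": -36, "z": 0, "rx": 0, "ry": 0, "rz": 0, "jaw": 1}
  ]
}}

```text
time: 21.05
tcp_pos: [538.1, 32.9, 315.5]
tcp_rot: [[0.995, -0.095, 0.001], [-0.095, -0.995, -0.0], [0.001, 0.0, -1.0]]
ft_force: [0.7, -0.2, -2.9]
width: 0.72
grip_force: 30.0
```

Emit:
{"fn": "jog_arm", "kwargs": {
  "motion": [
    {"x": 0.5, "y": -36, "z": 0, "rx": 0, "ry": 0, "rz": 0, "jaw": 1},
    {"x": 0.5, "y": -36, "z": 0, "rx": 0, "ry": 0, "rz": 0, "jaw": 1},
    {"x": 0, "y": -17, "z": 0, "rx": 0, "ry": 0, "rz": 0, "jaw": 1},
    {"x": 0, "y": 0, "z": 25, "rx": 0, "ry": 0, "rz": 0, "jaw": 1},
    {"x": 0, "y": 0, "z": 25, "rx": 0, "ry": 0, "rz": 0, "jaw": 1},
    {"x": 0, "y": 0, "z": 20, "rx": 0, "ry": 0, "rz": 0, "jaw": 1},
    {"x": 0, "y": 0, "z": 9, "rx": 0, "ry": 0, "rz": 0, "jaw": 1},
    {"x": 0, "y": 0, "z": 0, "rx": 0, "ry": 0, "rz": 0, "jaw": 1},
    {"x": 0, "y": 0, "z": 0, "rx": 0, "ry": 0, "rz": 0, "jaw": 1}
  ]
}}

```text
time: 21.8
tcp_pos: [548.4, 119.5, 236.7]
tcp_rot: [[0.995, -0.098, 0.001], [-0.098, -0.995, -0.0], [0.001, -0.0, -1.0]]
ft_force: [0.2, 0.1, -1.2]
width: 0.723
grip_force: 30.0
```

```bash
cat >> h.py <<'E'
def held(y):
    im,d,K,D,T=cam('wrist'); o=manip.get_obs()
    P=cloud(d,K,D,T); B=np.c_[(P[:,:2]-BC)@Rb,P[:,2]]
    m=(B[:,2]>60)&(B[:,2]<110)&(abs(B[:,0])<40)&(abs(B[:,1]-y)<28); z=np.percentile(B[m,2],98); f=m&(B[:,2]<z-8)&(B[:,0]>5)
    print('held top %.1f bottom %.1f, +x face %.1f'%(z,z-40,np.median(B[f,0])),'grip',o['width'],o['grip_force'])
E
python3 - <<'E'
from h import *
plan(b2w(-7,24),71); held(24)
E
```

```text
rz 0.001 x -0.5 y 0.1 z -0.3 | xy [548.4 119.5] tip 70.7 tilt [ 0.0009 -0.    ] t 21.8 j6 1.67 F [ 0.2  0.1 -1.2]
held top 101.2 bottom 61.2, +x face 14.2 grip 0.727919010078147 29.99908042140305
```

Emit:
{"fn": "jog_arm", "kwargs": {
  "motion": [
    {"x": 0, "y": 0, "z": 20, "rx": 0, "ry": 0, "rz": 0, "jaw": 1},
    {"x": 0, "y": 0, "z": 20, "rx": 0, "ry": 0, "rz": 0, "jaw": 1},
    {"x": 0, "y": 0, "z": 5, "rx": 0, "ry": 0, "rz": 0, "jaw": 1},
    {"x": 0, "y": 0, "z": 3, "rx": 0, "ry": 0, "rz": 0, "jaw": 1},
    {"x": 0, "y": 0, "z": 0, "rx": 0, "ry": 0, "rz": 0, "jaw": 1},
    {"x": 2, "y": 0, "z": 0, "rx": 0, "ry": 0, "rz": 0, "jaw": 1},
    {"x": 2, "y": 0, "z": 0, "rx": 0, "ry": 0, "rz": 0, "jaw": 1},
    {"x": 2, "y": 0, "z": 0, "rx": 0, "ry": 0, "rz": 0, "jaw": 1},
    {"x": 1.5, "y": 0, "z": 0, "rx": 0, "ry": 0, "rz": 0, "jaw": 1},
    {"x": 1.5, "y": 0, "z": 0, "rx": 0, "ry": 0, "rz": 0, "jaw": 1},
    {"x": 0, "y": 0, "z": 0, "rx": 0, "ry": 0, "rz": 0, "jaw": 1}
  ]
}}

```text
time: 22.77
tcp_pos: [556.1, 118.9, 188.2]
tcp_rot: [[0.995, -0.098, -0.006], [-0.098, -0.995, -0.0], [-0.006, 0.001, -1.0]]
ft_force: [-14.7, -1.1, 11.6]
width: 0.725
grip_force: 30.0
```

Emit:
{"fn": "jog_arm", "kwargs": {
  "motion": [
    {"x": 0, "y": 0, "z": 1, "rx": 0, "ry": 0, "rz": 0, "jaw": 0.15},
    {"x": 0, "y": 0, "z": 0, "rx": 0, "ry": 0, "rz": 0, "jaw": 0.15},
    {"x": 0, "y": 0, "z": 0, "rx": 0, "ry": 0, "rz": 0, "jaw": 0.15},
    {"x": 0, "y": 0, "z": -15, "rx": 0, "ry": 0, "rz": 0, "jaw": 0.15},
    {"x": 0, "y": 0, "z": -30, "rx": 0, "ry": 0, "rz": 0, "jaw": 0.15},
    {"x": 0, "y": 0, "z": -30, "rx": 0, "ry": 0, "rz": 0, "jaw": 0},
    {"x": 0, "y": 0, "z": -35, "rx": 0, "ry": 0, "rz": 0, "jaw": 0},
    {"x": -10, "y": 0, "z": -20, "rx": 0, "ry": 0, "rz": 0, "jaw": 0},
    {"x": -15, "y": 0, "z": 0, "rx": 0, "ry": 0, "rz": 0, "jaw": 0},
    {"x": -15, "y": 0, "z": 0, "rx": 0, "ry": 0, "rz": 0, "jaw": 0},
    {"x": 0, "y": 0, "z": 0, "rx": 0, "ry": 0, "rz": 0, "jaw": 0}
  ]
}}

```text
time: 23.68
tcp_pos: [515.9, 123.0, 317.3]
tcp_rot: [[0.995, -0.099, 0.0], [-0.099, -0.995, 0.0], [0.0, -0.0, -1.0]]
ft_force: [-0.5, 0.1, -0.6]
width: 1.002
grip_force: 0.0
```

```bash
python3 - <<'E'
from h import *
row()
bricks('side'); plan([611.8,-352.8],80)
E
```

```text
rowcomp [162. 162.] 3994 x [-19.1  19.7] y [ 84.5 147.8] z 51.4 yaw -3.124
rowcomp [280. 161.] 4106 x [-18.8  20.1] y [-8.4 54.7] z 51.5 yaw -3.134
fence 7524 [[20.2, -195.9, 21.9], [35.9, 156.0, 25.6]]
flag 1229 [[-29.7, 178.4, 40.3], [29.3, 191.1, 46.8]]
side px [257. 143.] n 90 z 38.2 c [ 618.6 -354.2] yaw 1.188 rms 0.44 ext [65.8 44.4]
side px [238. 169.] n 151 z 38.1 c [ 670.6 -210.1] yaw 0.166 rms 0.41 ext [63.8 45.2]
rz 0.000 x 140.9 y 463.7 z 71.1 | xy [517.6 122.6] tip 151.1 tilt [0.001 0.   ] t 23.8 j6 1.68 F [-0.1  0.4  0.2]
```

Brick 2 is well placed. The third brick was knocked (side view: about (619,-354), yaw 1.19), so I'll approach and re-measure it from the wrist.

Emit:
{"fn": "jog_arm", "kwargs": {
  "motion": [
    {"x": 4, "y": 20, "z": 0, "rx": 0, "ry": 0, "rz": 0, "jaw": 0},
    {"x": 6.5, "y": 35, "z": 0, "rx": 0, "ry": 0, "rz": 0, "jaw": 0},
    {"x": 6.5, "y": 35, "z": 0, "rx": 0, "ry": 0, "rz": 0, "jaw": 0},
    {"x": 6.5, "y": 35, "z": 0, "rx": 0, "ry": 0, "rz": 0, "jaw": 0},
    {"x": 6.5, "y": 35, "z": 0, "rx": 0, "ry": 0, "rz": 0, "jaw": 0},
    {"x": 6.5, "y": 35, "z": 0, "rx": 0, "ry": 0, "rz": 0, "jaw": 0},
    {"x": 6.5, "y": 35, "z": 0, "rx": 0, "ry": 0, "rz": 0, "jaw": 0},
    {"x": 6.5, "y": 35, "z": 0, "rx": 0, "ry": 0, "rz": 0, "jaw": 0},
    {"x": 6.5, "y": 35, "z": 0, "rx": 0, "ry": 0, "rz": 0, "jaw": 0},
    {"x": 6.5, "y": 35, "z": 0, "rx": 0, "ry": 0, "rz": 0, "jaw": 0},
    {"x": 6.5, "y": 35, "z": 0, "rx": 0, "ry": 0, "rz": 0, "jaw": 0},
    {"x": 6.5, "y": 35, "z": 0, "rx": 0, "ry": 0, "rz": 0, "jaw": 0}
  ]
}}

```text
time: 24.78
tcp_pos: [552.6, -290.4, 316.4]
tcp_rot: [[0.995, -0.1, 0.0], [-0.1, -0.995, -0.0], [0.0, 0.0, -1.0]]
ft_force: [0.7, 0.4, 0.4]
width: 1.0
grip_force: 0.0
```

Emit:
{"fn": "jog_arm", "kwargs": {
  "motion": [
    {"x": 6.5, "y": 35, "z": 0, "rx": 0, "ry": 0, "rz": 0, "jaw": 0},
    {"x": 6.5, "y": 30, "z": 0, "rx": 0, "ry": 0, "rz": 0, "jaw": 0},
    {"x": 0, "y": 0, "z": 0, "rx": 0, "ry": 0, "rz": 0, "jaw": 0},
    {"x": 0, "y": 0, "z": 0, "rx": 0, "ry": 0, "rz": 0, "jaw": 0},
    {"x": 0, "y": 0, "z": 0, "rx": 0, "ry": 0, "rz": 0, "jaw": 0}
  ]
}}

```text
time: 25.2
tcp_pos: [559.1, -353.7, 316.2]
tcp_rot: [[0.995, -0.099, -0.0], [-0.099, -0.995, 0.001], [-0.0, -0.001, -1.0]]
ft_force: [0.7, -0.3, 0.2]
width: 0.999
grip_force: 0.0
```

```bash
python3 - <<'E'
from h import *
b=bricks('wrist','w6'); bricks('side')
for c,a in b: plan(c,80); 
E
```

```text
wrist px [91. 84.] n 4210 z 39.2 c [ 674.  -214.5] yaw 0.157 rms 0.03 ext [64.8 41.5]
wrist px [271. 142.] n 3941 z 39.5 c [ 612.3 -352.8] yaw 0.412 rms 0.01 ext [64.2 40.4]
side px [259. 143.] n 137 z 38.3 c [ 608.2 -348.3] yaw 0.411 rms 0.81 ext [64.6 49.1]
side px [238. 169.] n 155 z 38.3 c [ 670.7 -209.3] yaw 0.119 rms 0.57 ext [63.9 47.6]
rz 0.001 x 100.5 y -149.2 z 70.7 | xy [ 559.2 -352.9] tip 150.7 tilt [-0.      0.0002] t 25.3 j6 0.93 F [ 0.5 -0.1  0.5]
rz 0.001 x 52.8 y -5.4 z 70.7 | xy [ 559.2 -352.9] tip 150.7 tilt [-0.      0.0002] t 25.3 j6 0.93 F [ 0.5 -0.1  0.5]
```

View pics/w6.png

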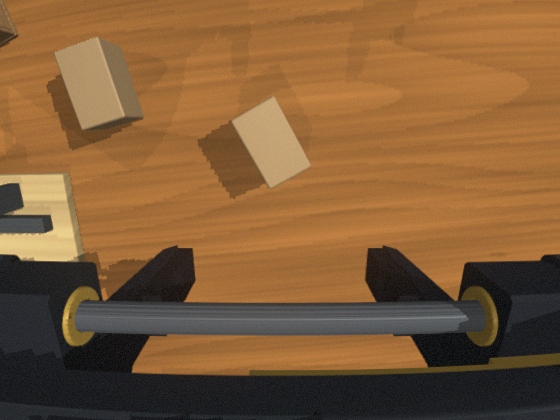

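No knock after all; the arm had hidden the brick from the side view. Bricks at px (271,142) and (91,84). Picking (612,-353).

Emit:
{"fn": "jog_arm", "kwargs": {
  "motion": [
    {"x": 26, "y": -2.5, "z": 0, "rx": 0, "ry": 0, "rz": 0, "jaw": 0},
    {"x": 27, "y": -3, "z": 0, "rx": 0, "ry": 0, "rz": 0, "jaw": 0},
    {"x": 0, "y": 0, "z": 7, "rx": 0, "ry": 0, "rz": 0.106, "jaw": 0},
    {"x": 0, "y": 0, "z": 7, "rx": 0, "ry": 0, "rz": 0.106, "jaw": 0},
    {"x": 0, "y": 0, "z": 7, "rx": 0, "ry": 0, "rz": 0.106, "jaw": 0},
    {"x": 0, "y": 0, "z": 7, "rx": 0, "ry": 0, "rz": 0.106, "jaw": 0},
    {"x": 0, "y": 0, "z": 7, "rx": 0, "ry": 0, "rz": 0.106, "jaw": 0},
    {"x": 0, "y": 0, "z": 7, "rx": 0, "ry": 0, "rz": 0.106, "jaw": 0},
    {"x": 0, "y": 0, "z": 7, "rx": 0, "ry": 0, "rz": 0.106, "jaw": 0},
    {"x": 0, "y": 0, "z": 7, "rx": 0, "ry": 0, "rz": 0.106, "jaw": 0},
    {"x": 0, "y": 0, "z": 7, "rx": 0, "ry": 0, "rz": 0.106, "jaw": 0},
    {"x": 0, "y": 0, "z": 7, "rx": 0, "ry": 0, "rz": 0.106, "jaw": 0}
  ]
}}

```text
time: 26.3
tcp_pos: [612.5, -352.5, 246.7]
tcp_rot: [[0.397, -0.918, 0.0], [-0.918, -0.397, -0.0], [0.0, -0.0, -1.0]]
ft_force: [-0.1, 0.5, -0.2]
width: 0.994
grip_force: 0.0
```

Emit:
{"fn": "jog_arm", "kwargs": {
  "motion": [
    {"x": 0, "y": 0, "z": 0, "rx": 0, "ry": 0, "rz": 0, "jaw": 0},
    {"x": 0, "y": 0, "z": 0, "rx": 0, "ry": 0, "rz": 0, "jaw": 0}
  ]
}}

```text
time: 26.47
tcp_pos: [612.4, -352.8, 246.8]
tcp_rot: [[0.404, -0.915, -0.0], [-0.915, -0.404, 0.0], [-0.0, 0.0, -1.0]]
ft_force: [0.4, -0.9, 0.4]
width: 1.001
grip_force: 0.0
```

```bash
python3 - <<'E'
from h import *
for c,a in bricks('wrist')[:3]: plan(c,8,a-np.pi/2)
E
```

```text
wrist px [279. 234.] n 6029 z 39.4 c [ 612.4 -353.3] yaw 0.407 rms 0.01 ext [64.2 40.3]
wrist px [155. 359.] n 1107 z 39.1 c [ 657.6 -225.6] yaw 0.187 rms 0.00 ext [30.5 28.3]
rz 0.009 x 0.2 y 0.0 z 73.3 | xy [ 612.4 -353. ] tip 81.3 tilt [ 0.0005 -0.0003] t 26.5 j6 2.04 F [-0.7 -1.2  0.1]
rz 0.229 x -116.8 y -68.1 z 73.3 | xy [ 612.4 -353. ] tip 81.3 tilt [ 0.0005 -0.0003] t 26.5 j6 2.04 F [-0.7 -1.2  0.1]
```

Emit:
{"fn": "jog_arm", "kwargs": {
  "motion": [
    {"x": 0, "y": 0, "z": 25, "rx": 0, "ry": 0, "rz": 0, "jaw": 0},
    {"x": 0, "y": 0, "z": 25, "rx": 0, "ry": 0, "rz": 0, "jaw": 0},
    {"x": 0, "y": 0, "z": 18, "rx": 0, "ry": 0, "rz": 0, "jaw": 0},
    {"x": 0, "y": 0, "z": 5, "rx": 0, "ry": 0, "rz": 0, "jaw": 0},
    {"x": 0, "y": 0, "z": 0, "rx": 0, "ry": 0, "rz": 0, "jaw": 1},
    {"x": 0, "y": 0, "z": 0, "rx": 0, "ry": 0, "rz": 0, "jaw": 1},
    {"x": 0, "y": 0, "z": 0, "rx": 0, "ry": 0, "rz": 0, "jaw": 1},
    {"x": 0, "y": 0, "z": 0, "rx": 0, "ry": 0, "rz": 0, "jaw": 1},
    {"x": 0, "y": 0, "z": -10, "rx": 0, "ry": 0, "rz": 0, "jaw": 1},
    {"x": 0, "y": 0, "z": -20, "rx": 0, "ry": 0, "rz": 0, "jaw": 1},
    {"x": 0, "y": 0, "z": -20, "rx": 0, "ry": 0, "rz": 0, "jaw": 1},
    {"x": 0, "y": 0, "z": -20, "rx": 0, "ry": 0, "rz": 0, "jaw": 1}
  ]
}}

```text
time: 27.52
tcp_pos: [612.0, -353.5, 245.5]
tcp_rot: [[0.4, -0.916, 0.0], [-0.916, -0.4, -0.0], [0.0, -0.0, -1.0]]
ft_force: [0.5, 0.4, -1.9]
width: 0.721
grip_force: 30.0
```

Emit:
{"fn": "jog_arm", "kwargs": {
  "motion": [
    {"x": 0, "y": 0, "z": -10, "rx": 0, "ry": 0, "rz": -0.106, "jaw": 1},
    {"x": 0, "y": 0, "z": -10, "rx": 0, "ry": 0, "rz": -0.106, "jaw": 1},
    {"x": 0, "y": 0, "z": -10, "rx": 0, "ry": 0, "rz": -0.106, "jaw": 1},
    {"x": 0, "y": 0, "z": -10, "rx": 0, "ry": 0, "rz": -0.106, "jaw": 1},
    {"x": 0, "y": 0, "z": -10, "rx": 0, "ry": 0, "rz": -0.106, "jaw": 1},
    {"x": 0, "y": 0, "z": -10, "rx": 0, "ry": 0, "rz": -0.106, "jaw": 1},
    {"x": 0, "y": 0, "z": -10, "rx": 0, "ry": 0, "rz": -0.106, "jaw": 1},
    {"x": 0, "y": 0, "z": 0, "rx": 0, "ry": 0, "rz": -0.106, "jaw": 1},
    {"x": 0, "y": 0, "z": 0, "rx": 0, "ry": 0, "rz": -0.106, "jaw": 1},
    {"x": 0, "y": 0, "z": 0, "rx": 0, "ry": 0, "rz": -0.106, "jaw": 1},
    {"x": 0, "y": 0, "z": 0, "rx": 0, "ry": 0, "rz": 0, "jaw": 1}
  ]
}}

```text
time: 28.43
tcp_pos: [612.0, -353.4, 314.7]
tcp_rot: [[0.995, -0.095, 0.0], [-0.095, -0.995, -0.0], [0.0, 0.0, -1.0]]
ft_force: [-0.4, -1.0, -1.9]
width: 0.721
grip_force: 30.0
```

```bash
python3 - <<'E'
from h import *
plan(b2w(-9,-70),71); print(manip.get_obs()['width'],manip.get_obs()['grip_force'])
E
```

```text
rz 0.004 x -112.7 y -370.2 z 77.7 | xy [ 612.  -353.4] tip 148.7 tilt [ 0.0005 -0.0004] t 28.4 j6 0.98 F [-0.4 -1.  -1.9]
0.7209997055214712 29.994284170679748
```

Emit:
{"fn": "jog_arm", "kwargs": {
  "motion": [
    {"x": -6, "y": -20, "z": 0, "rx": 0, "ry": 0, "rz": 0, "jaw": 1},
    {"x": -10, "y": -33, "z": 0, "rx": 0, "ry": 0, "rz": 0, "jaw": 1},
    {"x": -10, "y": -33, "z": 0, "rx": 0, "ry": 0, "rz": 0, "jaw": 1},
    {"x": -10, "y": -33, "z": 0, "rx": 0, "ry": 0, "rz": 0, "jaw": 1},
    {"x": -10, "y": -33, "z": 0, "rx": 0, "ry": 0, "rz": 0, "jaw": 1},
    {"x": -10, "y": -33, "z": 0, "rx": 0, "ry": 0, "rz": 0, "jaw": 1},
    {"x": -10, "y": -33, "z": 0, "rx": 0, "ry": 0, "rz": 0, "jaw": 1},
    {"x": -10, "y": -33, "z": 0, "rx": 0, "ry": 0, "rz": 0, "jaw": 1},
    {"x": -10, "y": -33, "z": 0, "rx": 0, "ry": 0, "rz": 0, "jaw": 1},
    {"x": -10, "y": -33, "z": 0, "rx": 0, "ry": 0, "rz": 0, "jaw": 1},
    {"x": -10, "y": -33, "z": 0, "rx": 0, "ry": 0, "rz": 0, "jaw": 1},
    {"x": -6.5, "y": -20, "z": 0, "rx": 0, "ry": 0, "rz": 0, "jaw": 1}
  ]
}}

```text
time: 29.43
tcp_pos: [535.8, 28.5, 314.6]
tcp_rot: [[0.995, -0.101, 0.001], [-0.101, -0.995, 0.0], [0.0, -0.0, -1.0]]
ft_force: [0.5, -0.2, -1.8]
width: 0.724
grip_force: 30.0
```

Emit:
{"fn": "jog_arm", "kwargs": {
  "motion": [
    {"x": 0, "y": 0, "z": 25, "rx": 0, "ry": 0, "rz": 0, "jaw": 1},
    {"x": 0, "y": 0, "z": 25, "rx": 0, "ry": 0, "rz": 0, "jaw": 1},
    {"x": 0, "y": 0, "z": 20, "rx": 0, "ry": 0, "rz": 0, "jaw": 1},
    {"x": 0, "y": 0, "z": 8, "rx": 0, "ry": 0, "rz": 0, "jaw": 1},
    {"x": 0, "y": 0, "z": 0, "rx": 0, "ry": 0, "rz": 0, "jaw": 1},
    {"x": 0, "y": 0, "z": 0, "rx": 0, "ry": 0, "rz": 0, "jaw": 1}
  ]
}}

```text
time: 29.93
tcp_pos: [537.1, 25.6, 236.7]
tcp_rot: [[0.995, -0.101, 0.001], [-0.101, -0.995, -0.0], [0.001, 0.0, -1.0]]
ft_force: [0.4, 0.0, -1.9]
width: 0.723
grip_force: 30.0
```

```bash
python3 - <<'E'
from h import *
plan(b2w(-9,-70),71); held(-70)
E
```

```text
rz -0.001 x -0.6 y -0.5 z -0.3 | xy [537.1  25.6] tip 70.7 tilt [ 0.0011 -0.0002] t 29.9 j6 1.50 F [ 0.4  0.  -1.9]
held top 101.9 bottom 61.9, +x face 9.9 grip 0.7269597848240675 29.99578849878162
```

Emit:
{"fn": "jog_arm", "kwargs": {
  "motion": [
    {"x": 3, "y": 0, "z": 20, "rx": 0, "ry": 0, "rz": 0, "jaw": 1},
    {"x": 1, "y": 0, "z": 20, "rx": 0, "ry": 0, "rz": 0, "jaw": 1},
    {"x": 0, "y": 0, "z": 5, "rx": 0, "ry": 0, "rz": 0, "jaw": 1},
    {"x": 0, "y": 0, "z": 3, "rx": 0, "ry": 0, "rz": 0, "jaw": 1},
    {"x": 0, "y": 0, "z": 0, "rx": 0, "ry": 0, "rz": 0, "jaw": 1},
    {"x": 2, "y": 0, "z": 0, "rx": 0, "ry": 0, "rz": 0, "jaw": 1},
    {"x": 2, "y": 0, "z": 0, "rx": 0, "ry": 0, "rz": 0, "jaw": 1},
    {"x": 2, "y": 0, "z": 0, "rx": 0, "ry": 0, "rz": 0, "jaw": 1},
    {"x": 1.5, "y": 0, "z": 0, "rx": 0, "ry": 0, "rz": 0, "jaw": 1},
    {"x": 1.5, "y": 0, "z": 0, "rx": 0, "ry": 0, "rz": 0, "jaw": 1},
    {"x": 0, "y": 0, "z": 0, "rx": 0, "ry": 0, "rz": 0, "jaw": 1}
  ]
}}

```text
time: 30.9
tcp_pos: [549.0, 24.6, 187.6]
tcp_rot: [[0.995, -0.098, -0.005], [-0.098, -0.995, 0.0], [-0.005, 0.0, -1.0]]
ft_force: [-9.0, -0.1, 3.8]
width: 0.724
grip_force: 30.0
```

Emit:
{"fn": "jog_arm", "kwargs": {
  "motion": [
    {"x": 0, "y": 0, "z": 1, "rx": 0, "ry": 0, "rz": 0, "jaw": 0.15},
    {"x": 0, "y": 0, "z": 0, "rx": 0, "ry": 0, "rz": 0, "jaw": 0.15},
    {"x": 0, "y": 0, "z": 0, "rx": 0, "ry": 0, "rz": 0, "jaw": 0.15},
    {"x": 0, "y": 0, "z": -15, "rx": 0, "ry": 0, "rz": 0, "jaw": 0.15},
    {"x": 0, "y": 0, "z": -30, "rx": 0, "ry": 0, "rz": 0, "jaw": 0.15},
    {"x": 0, "y": 0, "z": -30, "rx": 0, "ry": 0, "rz": 0, "jaw": 0},
    {"x": 0, "y": 0, "z": -35, "rx": 0, "ry": 0, "rz": 0, "jaw": 0},
    {"x": -10, "y": 0, "z": -20, "rx": 0, "ry": 0, "rz": 0, "jaw": 0},
    {"x": -15, "y": 0, "z": 0, "rx": 0, "ry": 0, "rz": 0, "jaw": 0},
    {"x": -15, "y": 0, "z": 0, "rx": 0, "ry": 0, "rz": 0, "jaw": 0},
    {"x": 0, "y": 0, "z": 0, "rx": 0, "ry": 0, "rz": 0, "jaw": 0}
  ]
}}

```text
time: 31.82
tcp_pos: [508.5, 28.8, 317.3]
tcp_rot: [[0.995, -0.099, 0.0], [-0.099, -0.995, 0.0], [0.0, -0.0, -1.0]]
ft_force: [-0.1, -0.5, 0.5]
width: 1.002
grip_force: 0.0
```

```bash
python3 - <<'E'
from h import *
row()
bricks('side'); plan([674,-214.5],150)
E
```

```text
rowcomp [162. 164.] 3978 x [-18.4  20.2] y [-9.2 54. ] z 51.4 yaw -3.123
rowcomp [280. 163.] 4061 x [-18.3  20. ] y [-103.   -39.7] z 51.5 yaw -3.140
rowcomp [ 52. 166.] 3568 x [-19.7  19.9] y [ 84.3 147.6] z 51.2 yaw -3.139
fence 7564 [[13.0, -196.1, 21.7], [35.4, 155.7, 25.5]]
flag 1 [[-29.5, 178.1, 40.5], [-29.5, 178.1, 40.5]]
side px [238. 169.] n 154 z 38.3 c [ 670.1 -209.4] yaw 0.226 rms 0.66 ext [63.1 46.8]
rz 0.000 x 187.1 y 225.4 z 1.1 | xy [510.2  28.3] tip 151.1 tilt [ 0.0011 -0.0002] t 31.9 j6 1.50 F [-0.3  0.5 -0.3]
```

Emit:
{"fn": "jog_arm", "kwargs": {
  "motion": [
    {"x": 15, "y": 18, "z": 0, "rx": 0, "ry": 0, "rz": 0, "jaw": 0},
    {"x": 22, "y": 26, "z": 0, "rx": 0, "ry": 0, "rz": 0, "jaw": 0},
    {"x": 22, "y": 26, "z": 0, "rx": 0, "ry": 0, "rz": 0, "jaw": 0},
    {"x": 22, "y": 26, "z": 0, "rx": 0, "ry": 0, "rz": 0, "jaw": 0},
    {"x": 22, "y": 26, "z": 0, "rx": 0, "ry": 0, "rz": 0, "jaw": 0},
    {"x": 22, "y": 26, "z": 0, "rx": 0, "ry": 0, "rz": 0, "jaw": 0},
    {"x": 22, "y": 26, "z": 0, "rx": 0, "ry": 0, "rz": 0, "jaw": 0},
    {"x": 22, "y": 26, "z": 0, "rx": 0, "ry": 0, "rz": 0, "jaw": 0},
    {"x": 18, "y": 25, "z": 0, "rx": 0, "ry": 0, "rz": 0, "jaw": 0},
    {"x": 0, "y": 0, "z": 6, "rx": 0, "ry": 0, "rz": 0.11, "jaw": 0},
    {"x": 0, "y": 0, "z": 6, "rx": 0, "ry": 0, "rz": 0.11, "jaw": 0},
    {"x": 0, "y": 0, "z": 6, "rx": 0, "ry": 0, "rz": 0.11, "jaw": 0}
  ]
}}

```text
time: 32.92
tcp_pos: [674.4, -215.0, 297.4]
tcp_rot: [[0.907, -0.422, -0.0], [-0.422, -0.907, 0.0], [-0.0, -0.0, -1.0]]
ft_force: [0.0, -0.6, -0.3]
width: 0.999
grip_force: 0.0
```

Emit:
{"fn": "jog_arm", "kwargs": {
  "motion": [
    {"x": 0, "y": 0, "z": 6, "rx": 0, "ry": 0, "rz": 0.11, "jaw": 0},
    {"x": 0, "y": 0, "z": 6, "rx": 0, "ry": 0, "rz": 0.11, "jaw": 0},
    {"x": 0, "y": 0, "z": 6, "rx": 0, "ry": 0, "rz": 0.11, "jaw": 0},
    {"x": 0, "y": 0, "z": 6, "rx": 0, "ry": 0, "rz": 0.11, "jaw": 0},
    {"x": 0, "y": 0, "z": 6, "rx": 0, "ry": 0, "rz": 0.11, "jaw": 0},
    {"x": 0, "y": 0, "z": 6, "rx": 0, "ry": 0, "rz": 0.11, "jaw": 0},
    {"x": 0, "y": 0, "z": 6, "rx": 0, "ry": 0, "rz": 0.11, "jaw": 0},
    {"x": 0, "y": 0, "z": 6, "rx": 0, "ry": 0, "rz": 0.11, "jaw": 0},
    {"x": 0, "y": 0, "z": 4, "rx": 0, "ry": 0, "rz": 0.1, "jaw": 0},
    {"x": 0, "y": 0, "z": 0, "rx": 0, "ry": 0, "rz": 0, "jaw": 0},
    {"x": 0, "y": 0, "z": 0, "rx": 0, "ry": 0, "rz": 0, "jaw": 0}
  ]
}}

```text
time: 33.83
tcp_pos: [674.1, -214.2, 246.1]
tcp_rot: [[0.164, -0.987, -0.0], [-0.987, -0.164, 0.0], [-0.0, 0.0, -1.0]]
ft_force: [0.2, -0.2, -0.2]
width: 1.002
grip_force: 0.0
```

```bash
python3 - <<'E'
from h import *
for c,a in bricks('wrist',lim=(600,760,-260,-160))[:3]: plan(c,8,a-np.pi/2)
E
```

```text
wrist px [279. 235.] n 6060 z 39.4 c [ 674.4 -214.3] yaw 0.154 rms 0.01 ext [64.4 40.6]
rz 0.011 x 0.1 y -0.3 z 72.6 | xy [ 674.1 -214.2] tip 80.6 tilt [ 0.0003 -0.0001] t 33.9 j6 2.50 F [0.  0.5 0.1]
```

Emit:
{"fn": "jog_arm", "kwargs": {
  "motion": [
    {"x": 0, "y": 0, "z": 25, "rx": 0, "ry": 0, "rz": 0.01, "jaw": 0},
    {"x": 0, "y": 0, "z": 25, "rx": 0, "ry": 0, "rz": 0, "jaw": 0},
    {"x": 0, "y": 0, "z": 17, "rx": 0, "ry": 0, "rz": 0, "jaw": 0},
    {"x": 0, "y": 0, "z": 5, "rx": 0, "ry": 0, "rz": 0, "jaw": 0},
    {"x": 0, "y": 0, "z": 0, "rx": 0, "ry": 0, "rz": 0, "jaw": 1},
    {"x": 0, "y": 0, "z": 0, "rx": 0, "ry": 0, "rz": 0, "jaw": 1},
    {"x": 0, "y": 0, "z": 0, "rx": 0, "ry": 0, "rz": 0, "jaw": 1},
    {"x": 0, "y": 0, "z": 0, "rx": 0, "ry": 0, "rz": 0, "jaw": 1},
    {"x": 0, "y": 0, "z": -10, "rx": 0, "ry": 0, "rz": 0, "jaw": 1},
    {"x": 0, "y": 0, "z": -20, "rx": 0, "ry": 0, "rz": 0, "jaw": 1},
    {"x": 0, "y": 0, "z": -20, "rx": 0, "ry": 0, "rz": 0, "jaw": 1},
    {"x": 0, "y": 0, "z": -20, "rx": 0, "ry": 0, "rz": 0, "jaw": 1}
  ]
}}

```text
time: 34.88
tcp_pos: [673.6, -213.9, 246.6]
tcp_rot: [[0.151, -0.988, 0.0], [-0.988, -0.151, -0.0], [0.0, -0.0, -1.0]]
ft_force: [0.5, -0.1, -2.2]
width: 0.722
grip_force: 30.0
```

Emit:
{"fn": "jog_arm", "kwargs": {
  "motion": [
    {"x": 0, "y": 0, "z": -10, "rx": 0, "ry": 0, "rz": -0.11, "jaw": 1},
    {"x": 0, "y": 0, "z": -10, "rx": 0, "ry": 0, "rz": -0.11, "jaw": 1},
    {"x": 0, "y": 0, "z": -10, "rx": 0, "ry": 0, "rz": -0.11, "jaw": 1},
    {"x": 0, "y": 0, "z": -10, "rx": 0, "ry": 0, "rz": -0.11, "jaw": 1},
    {"x": 0, "y": 0, "z": -10, "rx": 0, "ry": 0, "rz": -0.11, "jaw": 1},
    {"x": 0, "y": 0, "z": -10, "rx": 0, "ry": 0, "rz": -0.11, "jaw": 1},
    {"x": 0, "y": 0, "z": -10, "rx": 0, "ry": 0, "rz": -0.11, "jaw": 1},
    {"x": 0, "y": 0, "z": 0, "rx": 0, "ry": 0, "rz": -0.11, "jaw": 1},
    {"x": 0, "y": 0, "z": 0, "rx": 0, "ry": 0, "rz": -0.11, "jaw": 1},
    {"x": 0, "y": 0, "z": 0, "rx": 0, "ry": 0, "rz": -0.11, "jaw": 1},
    {"x": 0, "y": 0, "z": 0, "rx": 0, "ry": 0, "rz": -0.11, "jaw": 1},
    {"x": 0, "y": 0, "z": 0, "rx": 0, "ry": 0, "rz": -0.11, "jaw": 1}
  ]
}}

```text
time: 35.88
tcp_pos: [673.6, -213.9, 315.8]
tcp_rot: [[0.996, -0.093, 0.001], [-0.093, -0.996, -0.0], [0.001, 0.0, -1.0]]
ft_force: [-0.4, 0.2, -2.6]
width: 0.723
grip_force: 30.0
```

```bash
python3 - <<'E'
from h import *
plan(b2w(-9,-165),71); print(manip.get_obs()['width'],manip.get_obs()['grip_force'])
E
```

```text
rz 0.006 x -160.1 y -130.3 z 78.8 | xy [ 673.6 -213.9] tip 149.8 tilt [ 0.0006 -0.0003] t 35.9 j6 1.19 F [-0.4  0.2 -2.6]
0.7230366326360388 29.992616465315223
```

Emit:
{"fn": "jog_arm", "kwargs": {
  "motion": [
    {"x": -10, "y": -10, "z": 0, "rx": 0, "ry": 0, "rz": 0, "jaw": 1},
    {"x": -25, "y": -20, "z": 0, "rx": 0, "ry": 0, "rz": 0, "jaw": 1},
    {"x": -25, "y": -20, "z": 0, "rx": 0, "ry": 0, "rz": 0, "jaw": 1},
    {"x": -25, "y": -20, "z": 0, "rx": 0, "ry": 0, "rz": 0, "jaw": 1},
    {"x": -25, "y": -20, "z": 0, "rx": 0, "ry": 0, "rz": 0, "jaw": 1},
    {"x": -25, "y": -20, "z": 0, "rx": 0, "ry": 0, "rz": 0, "jaw": 1},
    {"x": -25, "y": -20, "z": 0, "rx": 0, "ry": 0, "rz": 0, "jaw": 1},
    {"x": 0, "y": 0, "z": 25, "rx": 0, "ry": 0, "rz": 0, "jaw": 1},
    {"x": 0, "y": 0, "z": 25, "rx": 0, "ry": 0, "rz": 0, "jaw": 1},
    {"x": 0, "y": 0, "z": 20, "rx": 0, "ry": 0, "rz": 0, "jaw": 1},
    {"x": 0, "y": 0, "z": 9, "rx": 0, "ry": 0, "rz": 0, "jaw": 1},
    {"x": 0, "y": 0, "z": 0, "rx": 0, "ry": 0, "rz": 0, "jaw": 1}
  ]
}}

```text
time: 36.88
tcp_pos: [527.1, -68.7, 234.8]
tcp_rot: [[0.995, -0.099, -0.002], [-0.099, -0.995, 0.001], [-0.002, -0.001, -1.0]]
ft_force: [-0.4, 0.2, -1.8]
width: 0.722
grip_force: 30.0
```

```bash
python3 - <<'E'
from h import *
plan(b2w(-9,-165),71); held(-165)
E
```

```text
rz 0.000 x 0.0 y -0.3 z -2.2 | xy [527.1 -68.7] tip 68.8 tilt [-0.0024  0.0009] t 36.9 j6 1.32 F [-0.4  0.2 -1.8]
held top 99.1 bottom 59.1, +x face 9.5 grip 0.722747877896044 29.996681730262935
```

Emit:
{"fn": "jog_arm", "kwargs": {
  "motion": [
    {"x": 3, "y": 0, "z": 20, "rx": 0, "ry": 0, "rz": 0, "jaw": 1},
    {"x": 1, "y": 0, "z": 20, "rx": 0, "ry": 0, "rz": 0, "jaw": 1},
    {"x": 0, "y": 0, "z": 5, "rx": 0, "ry": 0, "rz": 0, "jaw": 1},
    {"x": 0, "y": 0, "z": 3, "rx": 0, "ry": 0, "rz": 0, "jaw": 1},
    {"x": 0, "y": 0, "z": 0, "rx": 0, "ry": 0, "rz": 0, "jaw": 1},
    {"x": 2, "y": 0, "z": 0, "rx": 0, "ry": 0, "rz": 0, "jaw": 1},
    {"x": 2, "y": 0, "z": 0, "rx": 0, "ry": 0, "rz": 0, "jaw": 1},
    {"x": 2, "y": 0, "z": 0, "rx": 0, "ry": 0, "rz": 0, "jaw": 1},
    {"x": 1.5, "y": 0, "z": 0, "rx": 0, "ry": 0, "rz": 0, "jaw": 1},
    {"x": 1.5, "y": 0, "z": 0, "rx": 0, "ry": 0, "rz": 0, "jaw": 1},
    {"x": 0, "y": 0, "z": 0, "rx": 0, "ry": 0, "rz": 0, "jaw": 1}
  ]
}}

```text
time: 37.85
tcp_pos: [539.3, -70.1, 188.3]
tcp_rot: [[0.995, -0.099, -0.006], [-0.099, -0.995, 0.001], [-0.006, -0.0, -1.0]]
ft_force: [-15.9, -0.9, 13.8]
width: 0.726
grip_force: 30.0
```

Emit:
{"fn": "jog_arm", "kwargs": {
  "motion": [
    {"x": 0, "y": 0, "z": 1, "rx": 0, "ry": 0, "rz": 0, "jaw": 0.15},
    {"x": 0, "y": 0, "z": 0, "rx": 0, "ry": 0, "rz": 0, "jaw": 0.15},
    {"x": 0, "y": 0, "z": 0, "rx": 0, "ry": 0, "rz": 0, "jaw": 0.15},
    {"x": 0, "y": 0, "z": -15, "rx": 0, "ry": 0, "rz": 0, "jaw": 0.15},
    {"x": 0, "y": 0, "z": -30, "rx": 0, "ry": 0, "rz": 0, "jaw": 0.15},
    {"x": 0, "y": 0, "z": -30, "rx": 0, "ry": 0, "rz": 0, "jaw": 1},
    {"x": 0, "y": 0, "z": -35, "rx": 0, "ry": 0, "rz": 0, "jaw": 1},
    {"x": -10, "y": 0, "z": -20, "rx": 0, "ry": 0, "rz": 0, "jaw": 1},
    {"x": -15, "y": 0, "z": 0, "rx": 0, "ry": 0, "rz": 0, "jaw": 1},
    {"x": -15, "y": 0, "z": 0, "rx": 0, "ry": 0, "rz": 0, "jaw": 1},
    {"x": 0, "y": 0, "z": 0, "rx": 0, "ry": 0, "rz": 0, "jaw": 1}
  ]
}}

```text
time: 38.77
tcp_pos: [499.2, -65.8, 317.2]
tcp_rot: [[0.995, -0.099, 0.0], [-0.099, -0.995, -0.0], [0.0, 0.0, -1.0]]
ft_force: [-0.1, -0.4, 0.1]
width: 0.419
grip_force: 0.0
```

```bash
python3 - <<'E'
from h import *
row()
bricks('side'); plan(b2w(0,-236),32)
im,d,K,D,T=cam('scene'); cv2.imwrite('pics/s7.png',im)
for r in manip.outline_of('scene','brick1'): print(round(r['p'],2),np.round(r['centre']))
E
```

```text
rowcomp [161. 164.] 3978 x [-18.4  20.3] y [-103.7  -40.6] z 51.4 yaw -3.126
rowcomp [280. 163.] 4063 x [-18.3  20.1] y [-198.1 -134.8] z 51.5 yaw -3.139
rowcomp [ 50. 165.] 3501 x [-18.5  20.2] y [-9.3 54. ] z 51.3 yaw -0.006
fence 5984 [[7.5, -197.0, 21.3], [35.3, 85.1, 25.9]]
rz 0.000 x 35.5 y 70.6 z 119.1 | xy [500.8 -66.2] tip 151.1 tilt [ 0.0009 -0.0003] t 38.9 j6 1.31 F [ 0.3 -0.1 -0.2]
0.86 [334. 248.]
0.79 [277. 226.]
0.7 [306. 236.]
0.59 [250. 220.]
```

View pics/s7.png

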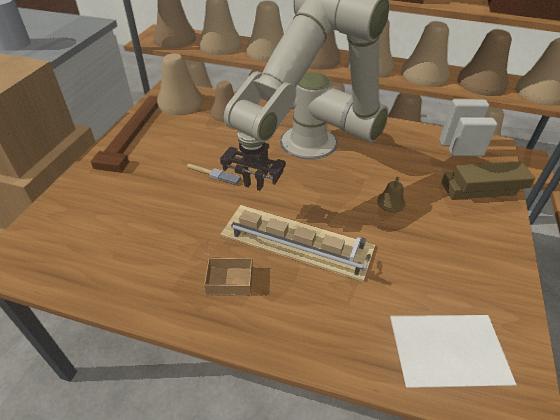

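Scene picture: all four bricks are on the board (px 250,220 to 333,246), none left on the bench. Now I close the fingers behind the row and push it up to the flag.

Emit:
{"fn": "jog_arm", "kwargs": {
  "motion": [
    {"x": 18, "y": 35, "z": 0, "rx": 0, "ry": 0, "rz": 0, "jaw": 1},
    {"x": 18, "y": 36, "z": 0, "rx": 0, "ry": 0, "rz": 0, "jaw": 1},
    {"x": 0, "y": 0, "z": 25, "rx": 0, "ry": 0, "rz": 0, "jaw": 1},
    {"x": 0, "y": 0, "z": 30, "rx": 0, "ry": 0, "rz": 0, "jaw": 1},
    {"x": 0, "y": 0, "z": 30, "rx": 0, "ry": 0, "rz": 0, "jaw": 1},
    {"x": 0, "y": 0, "z": 30, "rx": 0, "ry": 0, "rz": 0, "jaw": 1},
    {"x": 0, "y": 0, "z": 14, "rx": 0, "ry": 0, "rz": 0, "jaw": 1},
    {"x": 0, "y": 0, "z": 0, "rx": 0, "ry": 0, "rz": 0, "jaw": 1}
  ]
}}

```text
time: 39.63
tcp_pos: [529.0, -140.2, 184.2]
tcp_rot: [[0.995, -0.099, -0.005], [-0.099, -0.995, 0.003], [-0.006, -0.002, -1.0]]
ft_force: [0.1, -0.3, 0.6]
width: 0.006
grip_force: 0.0
```

Emit:
{"fn": "jog_arm", "kwargs": {
  "motion": [
    {"x": 0, "y": -8, "z": 0, "rx": 0, "ry": 0, "rz": 0, "jaw": 1},
    {"x": 0, "y": -8, "z": 0, "rx": 0, "ry": 0, "rz": 0, "jaw": 1},
    {"x": 0, "y": -8, "z": 0, "rx": 0, "ry": 0, "rz": 0, "jaw": 1},
    {"x": 0, "y": -8, "z": 0, "rx": 0, "ry": 0, "rz": 0, "jaw": 1},
    {"x": 0, "y": -8, "z": 0, "rx": 0, "ry": 0, "rz": 0, "jaw": 1},
    {"x": 0, "y": -8, "z": 0, "rx": 0, "ry": 0, "rz": 0, "jaw": 1}
  ]
}}

```text
time: 40.13
tcp_pos: [534.4, -91.8, 188.6]
tcp_rot: [[0.995, -0.099, 0.002], [-0.099, -0.995, -0.001], [0.002, 0.001, -1.0]]
ft_force: [-0.2, -2.2, 3.2]
width: 0.003
grip_force: 1.3
```

```bash
python3 - <<'E'
from h import *
plan(b2w(0,-95),20)
row('w8')
E
```

```text
rz 0.001 x -0.5 y -92.5 z 2.6 | xy [534.4 -91.8] tip 22.6 tilt [ 0.0017 -0.0009] t 40.1 j6 1.28 F [-0.2 -2.2  3.2]
rowcomp [ 52. 272.] 3249 x [-2.2 20.9] y [-103.9  -68.8] z 51.3 yaw -0.317
rowcomp [143. 267.] 4191 x [-1.8 21. ] y [-171.9 -109.3] z 51.3 yaw -2.917
rowcomp [264. 276.] 233 x [ 8.1 12.2] y [-187. -177.] z 52.0 yaw -0.195
rowcomp [295. 275.] 232 x [ 8.1 12.3] y [-199.8 -190. ] z 52.0 yaw -2.937
fence 10336 [[10.5, -198.5, 20.6], [36.1, -46.9, 26.6]]
```

View pics/w8.png

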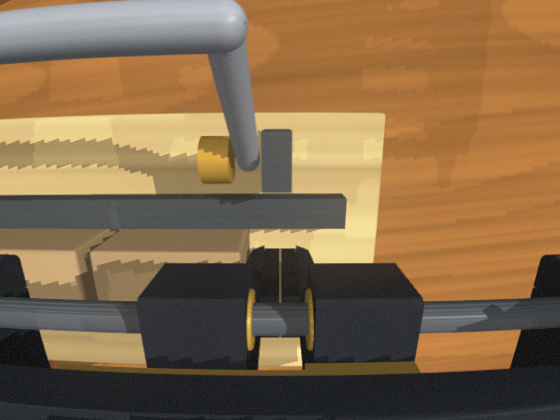

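The fingers touch the last brick's end squarely (px 250,280) and the bricks are sliding along the fence. I'll keep pushing.

Emit:
{"fn": "jog_arm", "kwargs": {
  "motion": [
    {"x": 0, "y": -8, "z": 0, "rx": 0, "ry": 0, "rz": 0, "jaw": 1},
    {"x": 0, "y": -8, "z": 0, "rx": 0, "ry": 0, "rz": 0, "jaw": 1},
    {"x": 0, "y": -8, "z": 0, "rx": 0, "ry": 0, "rz": 0, "jaw": 1},
    {"x": 0, "y": -8, "z": 0, "rx": 0, "ry": 0, "rz": 0, "jaw": 1},
    {"x": 0, "y": -8, "z": 0, "rx": 0, "ry": 0, "rz": 0, "jaw": 1},
    {"x": 0, "y": -8, "z": 0, "rx": 0, "ry": 0, "rz": 0, "jaw": 1},
    {"x": 0, "y": -8, "z": 0, "rx": 0, "ry": 0, "rz": 0, "jaw": 1},
    {"x": 0, "y": -8, "z": 0, "rx": 0, "ry": 0, "rz": 0, "jaw": 1},
    {"x": 0, "y": -8, "z": 0, "rx": 0, "ry": 0, "rz": 0, "jaw": 1},
    {"x": 0, "y": -8, "z": 0, "rx": 0, "ry": 0, "rz": 0, "jaw": 1},
    {"x": 0, "y": -4, "z": 0, "rx": 0, "ry": 0, "rz": 0, "jaw": 1},
    {"x": 0, "y": 0, "z": 0, "rx": 0, "ry": 0, "rz": 0, "jaw": 1}
  ]
}}

```text
time: 41.18
tcp_pos: [542.4, -7.9, 187.7]
tcp_rot: [[0.995, -0.098, -0.0], [-0.098, -0.995, 0.0], [-0.0, -0.0, -1.0]]
ft_force: [-0.6, -0.3, 0.3]
width: 0.01
grip_force: 0.1
```

Emit:
{"fn": "jog_arm", "kwargs": {
  "motion": [
    {"x": 0, "y": -2, "z": 0, "rx": 0, "ry": 0, "rz": 0, "jaw": 1},
    {"x": 0, "y": -2, "z": 0, "rx": 0, "ry": 0, "rz": 0, "jaw": 1},
    {"x": 0, "y": 0, "z": 0, "rx": 0, "ry": 0, "rz": 0, "jaw": 1}
  ]
}}

```text
time: 41.43
tcp_pos: [542.7, -4.8, 187.6]
tcp_rot: [[0.995, -0.099, -0.0], [-0.099, -0.995, 0.0], [-0.0, 0.0, -1.0]]
ft_force: [0.1, -3.6, 2.6]
width: 0.005
grip_force: 1.5
```

Emit:
{"fn": "jog_arm", "kwargs": {
  "motion": [
    {"x": 0, "y": -2, "z": 0, "rx": 0, "ry": 0, "rz": 0, "jaw": 1},
    {"x": 0, "y": 0, "z": 0, "rx": 0, "ry": 0, "rz": 0, "jaw": 1}
  ]
}}

```text
time: 41.6
tcp_pos: [542.9, -3.0, 187.6]
tcp_rot: [[0.995, -0.099, -0.0], [-0.099, -0.995, -0.0], [-0.0, 0.0, -1.0]]
ft_force: [-0.7, -5.1, 2.3]
width: 0.009
grip_force: 1.9
```

```bash
python3 - <<'E'
from h import *
plan(b2w(0,-92),20); row()
E
```

```text
rz 0.000 x -0.2 y -6.3 z 1.6 | xy [542.9  -3. ] tip 21.6 tilt [-0.0004 -0.0001] t 41.6 j6 1.45 F [-0.7 -5.1  2.3]
rowcomp [103. 270.] 7857 x [-1.9 20.8] y [-82.1  18. ] z 51.4 yaw -3.040
rowcomp [264. 277.] 230 x [ 8.9 11.7] y [-97.7 -87.8] z 51.9 yaw -0.199
rowcomp [295. 277.] 238 x [ 8.8 11.6] y [-110.6 -100.7] z 51.9 yaw -2.957
fence 16216 [[10.1, -197.4, 20.7], [36.2, 40.4, 26.4]]
```

Continue in small steps until the force rises.

Emit:
{"fn": "jog_arm", "kwargs": {
  "motion": [
    {"x": 0, "y": -2, "z": 0, "rx": 0, "ry": 0, "rz": 0, "jaw": 1},
    {"x": 0, "y": -1.5, "z": 0, "rx": 0, "ry": 0, "rz": 0, "jaw": 1},
    {"x": 0, "y": 0, "z": 0, "rx": 0, "ry": 0, "rz": 0, "jaw": 1}
  ]
}}

```text
time: 41.9
tcp_pos: [543.3, 0.5, 187.6]
tcp_rot: [[0.995, -0.099, -0.0], [-0.099, -0.995, 0.0], [-0.0, -0.0, -1.0]]
ft_force: [-0.3, -4.1, 2.3]
width: 0.005
grip_force: 1.9
```

Emit:
{"fn": "jog_arm", "kwargs": {
  "motion": [
    {"x": 0, "y": -1.5, "z": 0, "rx": 0, "ry": 0, "rz": 0, "jaw": 1},
    {"x": 0, "y": 0, "z": 0, "rx": 0, "ry": 0, "rz": 0, "jaw": 1}
  ]
}}

```text
time: 42.07
tcp_pos: [543.4, 1.9, 187.6]
tcp_rot: [[0.995, -0.099, -0.0], [-0.099, -0.995, 0.0], [-0.0, 0.0, -1.0]]
ft_force: [-0.4, -4.1, 1.8]
width: 0.005
grip_force: 2.1
```

Emit:
{"fn": "jog_arm", "kwargs": {
  "motion": [
    {"x": 0, "y": -1, "z": 0, "rx": 0, "ry": 0, "rz": 0, "jaw": 1},
    {"x": 0, "y": 0, "z": 0, "rx": 0, "ry": 0, "rz": 0, "jaw": 1}
  ]
}}

```text
time: 42.23
tcp_pos: [543.5, 2.9, 187.6]
tcp_rot: [[0.995, -0.099, -0.0], [-0.099, -0.995, 0.0], [-0.0, 0.0, -1.0]]
ft_force: [-1.4, -4.8, 1.2]
width: 0.005
grip_force: 2.3
```

Emit:
{"fn": "jog_arm", "kwargs": {
  "motion": [
    {"x": 0, "y": -1.5, "z": 0, "rx": 0, "ry": 0, "rz": 0, "jaw": 1},
    {"x": 0, "y": 0, "z": 0, "rx": 0, "ry": 0, "rz": 0, "jaw": 1}
  ]
}}

```text
time: 42.4
tcp_pos: [543.7, 4.0, 187.6]
tcp_rot: [[0.995, -0.099, -0.0], [-0.099, -0.995, -0.001], [-0.0, 0.001, -1.0]]
ft_force: [-0.2, -8.1, 1.5]
width: 0.004
grip_force: 4.3
```

Emit:
{"fn": "jog_arm", "kwargs": {
  "motion": [
    {"x": 0, "y": -1.5, "z": 0, "rx": 0, "ry": 0, "rz": 0, "jaw": 1},
    {"x": 0, "y": 0, "z": 0, "rx": 0, "ry": 0, "rz": 0, "jaw": 1}
  ]
}}

```text
time: 42.57
tcp_pos: [543.8, 4.5, 187.7]
tcp_rot: [[0.995, -0.099, -0.001], [-0.099, -0.995, -0.003], [-0.001, 0.003, -1.0]]
ft_force: [-3.3, -18.5, 1.4]
width: 0.004
grip_force: 9.0
```

The force rose to 18 N, so the row is closed up. Backing off and checking from above.

Emit:
{"fn": "jog_arm", "kwargs": {
  "motion": [
    {"x": 0, "y": 2, "z": 0, "rx": 0, "ry": 0, "rz": 0, "jaw": 1},
    {"x": 0, "y": 5, "z": 0, "rx": 0, "ry": 0, "rz": 0, "jaw": 1},
    {"x": 0, "y": 5, "z": 0, "rx": 0, "ry": 0, "rz": 0, "jaw": 1},
    {"x": -10, "y": 0, "z": -20, "rx": 0, "ry": 0, "rz": 0, "jaw": 1},
    {"x": -20, "y": -15, "z": -30, "rx": 0, "ry": 0, "rz": 0, "jaw": 1},
    {"x": -20, "y": -25, "z": -30, "rx": 0, "ry": 0, "rz": 0, "jaw": 1},
    {"x": -20, "y": -30, "z": -30, "rx": 0, "ry": 0, "rz": 0, "jaw": 1},
    {"x": -10, "y": -30, "z": -30, "rx": 0, "ry": 0, "rz": 0, "jaw": 1},
    {"x": 0, "y": -30, "z": -20, "rx": 0, "ry": 0, "rz": 0, "jaw": 1},
    {"x": 0, "y": -20, "z": 0, "rx": 0, "ry": 0, "rz": 0, "jaw": 1},
    {"x": 0, "y": 0, "z": 0, "rx": 0, "ry": 0, "rz": 0, "jaw": 1},
    {"x": 0, "y": 0, "z": 0, "rx": 0, "ry": 0, "rz": 0, "jaw": 1}
  ]
}}

```text
time: 43.57
tcp_pos: [480.7, 145.3, 341.2]
tcp_rot: [[0.995, -0.097, -0.001], [-0.097, -0.995, 0.0], [-0.001, -0.0, -1.0]]
ft_force: [-0.3, -0.3, -0.9]
width: 0.007
grip_force: 0.0
```

```bash
python3 - <<'E'
from h import *
row('w9'); plan(b2w(0,0),100)
im,d,K,D,T=cam('wrist'); P=cloud(d,K,D,T); B=np.c_[(P[:,:2]-BC)@Rb,P[:,2]]
for y in range(-70,180,16):
    k=B[(abs(B[:,1]-y)<4)&(B[:,2]>49)&(B[:,2]<55)&(abs(B[:,0])<40)]
    if len(k): print(y,np.percentile(k[:,0],[2,98]).round(1),k[:,2].mean().round(1))
E
```

```text
rowcomp [271. 113.] 14803 x [-19.6  19.3] y [-74.6 174.7] z 51.5 yaw -3.137
fence 6273 [[20.9, -196.5, 21.7], [36.0, 156.1, 25.4]]
flag 859 [[-29.8, 178.5, 41.3], [29.5, 190.8, 47.0]]
rz 0.001 x 76.3 y 42.3 z 74.9 | xy [480.8 144.6] tip 174.9 tilt [-0.0015  0.    ] t 43.6 j6 1.73 F [ 0.7 -0.7 -0.6]
-70 [-18.3  19.8] 51.7
-54 [-17.7  19.5] 51.6
-38 [-18.   19.9] 51.6
-22 [-18.1  19.2] 51.6
-6 [-18.6  19.5] 51.6
10 [-18.3  19.5] 51.6
26 [-18.3  19.2] 51.6
42 [-18.4  19.2] 51.5
58 [-19.2  18.5] 51.5
74 [-19.2  18.6] 51.5
90 [-19.2  18.8] 51.5
106 [-19.1  18.7] 51.5
122 [-19.   18.9] 51.4
138 [-18.8  19. ] 51.4
154 [-19.2  18.8] 51.4
170 [-19.2  18.4] 51.3
```

View pics/w9.png

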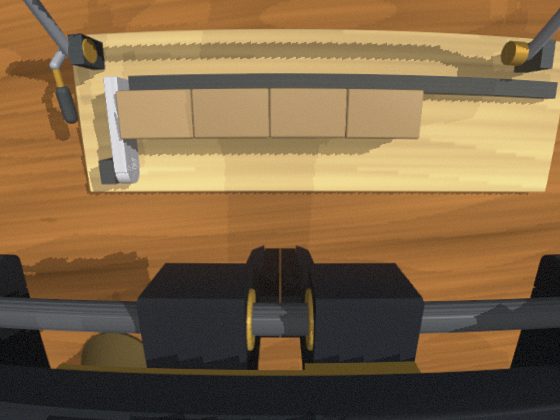

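The row is straight and closed (px 118–420, rows 90–137), pushed against the flag. The front two bricks sit about 0.8 mm further from the fence, so I'll press them gently at their joint.

Emit:
{"fn": "jog_arm", "kwargs": {
  "motion": [
    {"x": 8, "y": -24, "z": 0, "rx": 0, "ry": 0, "rz": 0, "jaw": 1},
    {"x": 9, "y": -25, "z": 0, "rx": 0, "ry": 0, "rz": 0, "jaw": 1},
    {"x": 9, "y": -25, "z": 0, "rx": 0, "ry": 0, "rz": 0, "jaw": 1},
    {"x": 0, "y": 0, "z": 25, "rx": 0, "ry": 0, "rz": 0, "jaw": 1},
    {"x": 0, "y": 0, "z": 30, "rx": 0, "ry": 0, "rz": 0, "jaw": 1},
    {"x": 0, "y": 0, "z": 30, "rx": 0, "ry": 0, "rz": 0, "jaw": 1},
    {"x": 0, "y": 0, "z": 30, "rx": 0, "ry": 0, "rz": 0, "jaw": 1},
    {"x": 0, "y": 0, "z": 25, "rx": 0, "ry": 0, "rz": 0, "jaw": 1},
    {"x": 0, "y": 0, "z": 12, "rx": 0, "ry": 0, "rz": 0, "jaw": 1},
    {"x": 6, "y": 0, "z": 0, "rx": 0, "ry": 0, "rz": 0, "jaw": 1},
    {"x": 6, "y": 0, "z": 0, "rx": 0, "ry": 0, "rz": 0, "jaw": 1},
    {"x": 0, "y": 0, "z": 0, "rx": 0, "ry": 0, "rz": 0, "jaw": 1}
  ]
}}

```text
time: 44.67
tcp_pos: [527.9, 214.3, 191.2]
tcp_rot: [[0.995, -0.1, 0.004], [-0.1, -0.995, 0.001], [0.004, -0.001, -1.0]]
ft_force: [0.4, -0.3, 0.1]
width: 0.008
grip_force: 0.0
```

Emit:
{"fn": "jog_arm", "kwargs": {
  "motion": [
    {"x": 3, "y": 0, "z": 0, "rx": 0, "ry": 0, "rz": 0, "jaw": 1},
    {"x": 2, "y": 0, "z": 0, "rx": 0, "ry": 0, "rz": 0, "jaw": 1},
    {"x": 0, "y": 0, "z": 0, "rx": 0, "ry": 0, "rz": 0, "jaw": 1}
  ]
}}

```text
time: 44.92
tcp_pos: [531.6, 214.2, 190.4]
tcp_rot: [[0.995, -0.099, 0.002], [-0.099, -0.995, 0.0], [0.002, -0.0, -1.0]]
ft_force: [-0.6, 0.6, 0.7]
width: 0.004
grip_force: 0.0
```

Emit:
{"fn": "jog_arm", "kwargs": {
  "motion": [
    {"x": 1.5, "y": 0, "z": 0, "rx": 0, "ry": 0, "rz": 0, "jaw": 1},
    {"x": 0, "y": 0, "z": 0, "rx": 0, "ry": 0, "rz": 0, "jaw": 1}
  ]
}}

```text
time: 45.08
tcp_pos: [532.7, 214.2, 189.8]
tcp_rot: [[0.995, -0.099, 0.001], [-0.099, -0.995, 0.0], [0.0, -0.0, -1.0]]
ft_force: [-0.2, 0.3, 0.1]
width: 0.004
grip_force: 0.0
```

Emit:
{"fn": "jog_arm", "kwargs": {
  "motion": [
    {"x": 1.5, "y": 0, "z": 0, "rx": 0, "ry": 0, "rz": 0, "jaw": 1},
    {"x": 0, "y": 0, "z": 0, "rx": 0, "ry": 0, "rz": 0, "jaw": 1}
  ]
}}

```text
time: 45.25
tcp_pos: [533.8, 214.1, 189.6]
tcp_rot: [[0.995, -0.099, -0.002], [-0.099, -0.995, -0.0], [-0.002, 0.0, -1.0]]
ft_force: [-4.4, 0.9, 3.8]
width: 0.006
grip_force: 2.1
```

```bash
python3 - <<'E'
from h import *
plan(b2w(-29,116),22)
E
```

```text
rz 0.000 x 1.4 y 0.8 z 1.6 | xy [533.8 214.1] tip 23.6 tilt [-0.0018 -0.0001] t 45.2 j6 1.85 F [-4.4  0.9  3.8]
```

Contact. A little more, then up and around to the far side of the bail.

Emit:
{"fn": "jog_arm", "kwargs": {
  "motion": [
    {"x": 1, "y": 0, "z": 0, "rx": 0, "ry": 0, "rz": 0, "jaw": 1},
    {"x": 0, "y": 0, "z": 0, "rx": 0, "ry": 0, "rz": 0, "jaw": 1}
  ]
}}

```text
time: 45.42
tcp_pos: [534.2, 214.1, 189.5]
tcp_rot: [[0.995, -0.099, -0.004], [-0.099, -0.995, -0.0], [-0.004, 0.001, -1.0]]
ft_force: [-9.9, -0.7, 7.5]
width: 0.003
grip_force: 5.1
```

Emit:
{"fn": "jog_arm", "kwargs": {
  "motion": [
    {"x": 1, "y": 0, "z": 0, "rx": 0, "ry": 0, "rz": 0, "jaw": 1},
    {"x": 0, "y": 0, "z": 0, "rx": 0, "ry": 0, "rz": 0, "jaw": 1}
  ]
}}

```text
time: 45.58
tcp_pos: [534.6, 214.2, 189.6]
tcp_rot: [[0.995, -0.098, -0.007], [-0.098, -0.995, -0.001], [-0.006, 0.001, -1.0]]
ft_force: [-15.5, -0.7, 11.5]
width: 0.007
grip_force: 7.9
```

Emit:
{"fn": "jog_arm", "kwargs": {
  "motion": [
    {"x": -3, "y": 0, "z": 0, "rx": 0, "ry": 0, "rz": 0, "jaw": 1},
    {"x": -10, "y": 0, "z": 0, "rx": 0, "ry": 0, "rz": 0, "jaw": 1},
    {"x": -10, "y": 0, "z": 0, "rx": 0, "ry": 0, "rz": 0, "jaw": 1},
    {"x": -10, "y": 0, "z": -30, "rx": 0, "ry": 0, "rz": 0, "jaw": 1},
    {"x": -10, "y": 10, "z": -30, "rx": 0, "ry": 0, "rz": 0, "jaw": 1},
    {"x": -5, "y": 10, "z": -30, "rx": 0, "ry": 0, "rz": 0, "jaw": 1},
    {"x": 0, "y": 10, "z": -30, "rx": 0, "ry": 0, "rz": 0, "jaw": 1},
    {"x": 0, "y": 10, "z": -30, "rx": 0, "ry": 0, "rz": 0, "jaw": 1},
    {"x": 0, "y": 10, "z": 0, "rx": 0, "ry": 0, "rz": 0, "jaw": 1},
    {"x": 0, "y": 0, "z": 0, "rx": 0, "ry": 0, "rz": 0, "jaw": 1},
    {"x": 0, "y": 0, "z": 0, "rx": 0, "ry": 0, "rz": 0, "jaw": 1}
  ]
}}

```text
time: 46.5
tcp_pos: [483.3, 168.6, 338.7]
tcp_rot: [[0.995, -0.1, -0.001], [-0.1, -0.995, 0.0], [-0.001, 0.0, -1.0]]
ft_force: [-0.5, -0.8, -0.5]
width: 0.004
grip_force: 0.0
```

```bash
python3 - <<'E'
from h import *
row(); plan(b2w(130,25),150)
im,d,K,D,T=cam('wrist'); P=cloud(d,K,D,T); B=np.c_[(P[:,:2]-BC)@Rb,P[:,2]]
for y in range(-70,180,16):
    k=B[(abs(B[:,1]-y)<4)&(B[:,2]>49)&(B[:,2]<55)&(abs(B[:,0])<40)]
    if len(k): print(y,np.percentile(k[:,0],[2,98]).round(1))
m=(B[:,2]>75)&(B[:,2]<105)&(B[:,0]>60)&(B[:,0]<120); print('bar',m.sum(),np.percentile(B[m],[2,50,98],axis=0).round(1).tolist() if m.any() else '')
E
```

```text
rowcomp [298. 113.] 15129 x [-19.6  19.8] y [-74.5 174.7] z 51.5 yaw -3.139
fence 6100 [[21.2, -194.7, 21.8], [36.0, 156.5, 25.4]]
flag 926 [[-29.4, 179.0, 40.6], [29.3, 191.1, 47.1]]
rz -0.000 x 206.2 y 41.8 z 22.3 | xy [483.3 168.9] tip 172.3 tilt [-0.0019 -0.0001] t 46.5 j6 1.78 F [-0.4 -0.3  0.4]
-70 [-18.7  19.4]
-54 [-18.3  18.8]
-38 [-17.7  19.8]
-22 [-18.4  18.9]
-6 [-18.   19.7]
10 [-18.5  19.4]
26 [-18.3  19.2]
42 [-18.4  18.9]
58 [-18.4  19.2]
74 [-19.2  18.8]
90 [-19.2  18.8]
106 [-19.1  19. ]
122 [-19.2  19.1]
138 [-19.   19.3]
154 [-18.8  18.8]
170 [-18.6  18.8]
bar 94 [[76.3, 219.5, 75.2], [79.1, 223.1, 77.3], [81.1, 227.4, 80.8]]
```

Flush and closed. Now past the bail and down behind it.

Emit:
{"fn": "jog_arm", "kwargs": {
  "motion": [
    {"x": 20, "y": 6, "z": 0, "rx": 0, "ry": 0, "rz": 0, "jaw": 1},
    {"x": 27, "y": 6, "z": 0, "rx": 0, "ry": 0, "rz": 0, "jaw": 1},
    {"x": 27, "y": 6, "z": 0, "rx": 0, "ry": 0, "rz": 0, "jaw": 1},
    {"x": 27, "y": 6, "z": 0, "rx": 0, "ry": 0, "rz": 0, "jaw": 1},
    {"x": 27, "y": 6, "z": 0, "rx": 0, "ry": 0, "rz": 0, "jaw": 1},
    {"x": 27, "y": 6, "z": 0, "rx": 0, "ry": 0, "rz": 0, "jaw": 1},
    {"x": 27, "y": 6, "z": 0, "rx": 0, "ry": 0, "rz": 0, "jaw": 1},
    {"x": 27, "y": 0, "z": 0, "rx": 0, "ry": 0, "rz": 0, "jaw": 1},
    {"x": 2, "y": 0, "z": 25, "rx": 0, "ry": 0, "rz": 0, "jaw": 1},
    {"x": 0, "y": 0, "z": 30, "rx": 0, "ry": 0, "rz": 0, "jaw": 1},
    {"x": 0, "y": 0, "z": 25, "rx": 0, "ry": 0, "rz": 0, "jaw": 1},
    {"x": 0, "y": 0, "z": 12, "rx": 0, "ry": 0, "rz": 0, "jaw": 1}
  ]
}}

```text
time: 47.6
tcp_pos: [688.5, 106.7, 242.0]
tcp_rot: [[0.995, -0.099, -0.008], [-0.099, -0.995, 0.0], [-0.008, 0.001, -1.0]]
ft_force: [-0.5, 0.3, -0.6]
width: 0.004
grip_force: 0.0
```

Emit:
{"fn": "jog_arm", "kwargs": {
  "motion": [
    {"x": 0, "y": 0, "z": 0, "rx": 0, "ry": 0, "rz": 0, "jaw": 1},
    {"x": 0, "y": 0, "z": 0, "rx": 0, "ry": 0, "rz": 0, "jaw": 1}
  ]
}}

```text
time: 47.77
tcp_pos: [689.3, 106.5, 247.5]
tcp_rot: [[0.995, -0.099, -0.0], [-0.099, -0.995, 0.0], [-0.0, 0.0, -1.0]]
ft_force: [0.2, 0.0, 0.0]
width: 0.001
grip_force: 0.0
```

```bash
python3 - <<'E'
from h import *
plan(b2w(40,25),80)
E
```

```text
rz 0.001 x -95.0 y 0.1 z 1.5 | xy [689.3 106.5] tip 81.5 tilt [-0.0005  0.    ] t 47.8 j6 1.66 F [0.2 0.  0. ]
```

Emit:
{"fn": "jog_arm", "kwargs": {
  "motion": [
    {"x": -8, "y": 0, "z": 0, "rx": 0, "ry": 0, "rz": 0, "jaw": 1},
    {"x": -8, "y": 0, "z": 0, "rx": 0, "ry": 0, "rz": 0, "jaw": 1},
    {"x": -8, "y": 0, "z": 0, "rx": 0, "ry": 0, "rz": 0, "jaw": 1},
    {"x": -8, "y": 0, "z": 0, "rx": 0, "ry": 0, "rz": 0, "jaw": 1},
    {"x": -8, "y": 0, "z": 0, "rx": 0, "ry": 0, "rz": 0, "jaw": 1},
    {"x": -8, "y": 0, "z": 0, "rx": 0, "ry": 0, "rz": 0, "jaw": 1},
    {"x": -8, "y": 0, "z": 0, "rx": 0, "ry": 0, "rz": 0, "jaw": 1},
    {"x": -8, "y": 0, "z": 0, "rx": 0, "ry": 0, "rz": 0, "jaw": 1}
  ]
}}

```text
time: 48.43
tcp_pos: [626.1, 112.5, 251.0]
tcp_rot: [[0.995, -0.099, 0.007], [-0.099, -0.995, -0.0], [0.007, -0.001, -1.0]]
ft_force: [2.0, -0.4, 1.3]
width: 0.006
grip_force: 1.1
```

Emit:
{"fn": "jog_arm", "kwargs": {
  "motion": [
    {"x": -6, "y": 0, "z": 0, "rx": 0, "ry": 0, "rz": 0, "jaw": 1},
    {"x": -6, "y": 0, "z": 0, "rx": 0, "ry": 0, "rz": 0, "jaw": 1},
    {"x": -6, "y": 0, "z": 0, "rx": 0, "ry": 0, "rz": 0, "jaw": 1},
    {"x": -6, "y": 0, "z": 0, "rx": 0, "ry": 0, "rz": 0, "jaw": 1},
    {"x": 0, "y": 0, "z": 0, "rx": 0, "ry": 0, "rz": 0, "jaw": 1},
    {"x": 0, "y": 0, "z": 0, "rx": 0, "ry": 0, "rz": 0, "jaw": 1}
  ]
}}

```text
time: 48.93
tcp_pos: [601.5, 114.9, 247.6]
tcp_rot: [[0.995, -0.099, -0.0], [-0.099, -0.995, 0.0], [-0.0, -0.0, -1.0]]
ft_force: [0.1, -0.2, -0.1]
width: 0.001
grip_force: 0.0
```

```bash
cat > chk.py <<'E'
from h import *
plan(b2w(40,25),80)
for c in ('scene','side'):
    im,d,K,D,T=cam(c); cv2.imwrite(f'pics/{c}9.png',im); P=cloud(d,K,D,T); B=np.c_[(P[:,:2]-BC)@Rb,P[:,2]]
    for y in (-150,-100,100,150):
        k=B[(abs(B[:,1]-y)<12)&(B[:,2]>57)&(B[:,2]<110)&(abs(B[:,0]-45)<80)]
        if len(k): print(c,y,len(k),np.median(k,axis=0).round(1))
E
python3 chk.py
```

```text
rz 0.000 x -6.8 y -0.3 z 1.6 | xy [601.5 114.9] tip 81.6 tilt [-0.0001  0.    ] t 48.9 j6 1.67 F [ 0.1 -0.2 -0.1]
scene -150 27 [   4.4 -150.5   77.5]
scene -100 23 [   4.4 -101.5   76.7]
scene 100 16 [  3.1 105.7  77.4]
scene 150 32 [  2.7 150.4  77.1]
side -100 24 [  -0.4 -102.8   76.4]
side 100 33 [-2.  98.  76.1]
side 150 29 [ -0.6 148.3  76.1]
```

The bail is shut (bar at x≈2, top ≈77). Backing away to the far side, then up, and a final check.

Emit:
{"fn": "jog_arm", "kwargs": {
  "motion": [
    {"x": 10, "y": 0, "z": 0, "rx": 0, "ry": 0, "rz": 0, "jaw": 1},
    {"x": 10, "y": 0, "z": -10, "rx": 0, "ry": 0, "rz": 0, "jaw": 1},
    {"x": 0, "y": 0, "z": -25, "rx": 0, "ry": 0, "rz": 0, "jaw": 1},
    {"x": 0, "y": 0, "z": -30, "rx": 0, "ry": 0, "rz": 0, "jaw": 1},
    {"x": 0, "y": 0, "z": -30, "rx": 0, "ry": 0, "rz": 0, "jaw": 1},
    {"x": -15, "y": 0, "z": -20, "rx": 0, "ry": 0, "rz": 0, "jaw": 1},
    {"x": -30, "y": 0, "z": -10, "rx": 0, "ry": 0, "rz": 0, "jaw": 1},
    {"x": -30, "y": 0, "z": 0, "rx": 0, "ry": 0, "rz": 0, "jaw": 1},
    {"x": -30, "y": 0, "z": 0, "rx": 0, "ry": 0, "rz": 0, "jaw": 1},
    {"x": -30, "y": 0, "z": 0, "rx": 0, "ry": 0, "rz": 0, "jaw": 1},
    {"x": 0, "y": 0, "z": 0, "rx": 0, "ry": 0, "rz": 0, "jaw": 1},
    {"x": 0, "y": 0, "z": 0, "rx": 0, "ry": 0, "rz": 0, "jaw": 1}
  ]
}}

```text
time: 50.03
tcp_pos: [486.7, 126.4, 373.1]
tcp_rot: [[0.995, -0.099, 0.001], [-0.099, -0.995, -0.0], [0.001, -0.0, -1.0]]
ft_force: [0.3, 0.6, -0.3]
width: -0.0
grip_force: 0.0
```

```bash
python3 chk.py; python3 - <<'E'
from h import *
row('w10'); bricks('side')
E
```

```text
rz 0.001 x 108.6 y -0.2 z 127.1 | xy [486.7 126.4] tip 207.1 tilt [ 0.001 -0.   ] t 50.0 j6 1.69 F [ 0.3  0.6 -0.3]
scene -150 25 [   4.  -149.6   78.2]
scene -100 27 [   4.4 -100.    78.1]
scene 100 30 [ 2.7 99.9 77.5]
scene 150 34 [  3.5 149.9  76.9]
side -150 17 [  -0.2 -149.3   77.2]
side -100 13 [   0.6 -101.8   76.6]
side 100 29 [ -1.  100.   75.3]
side 150 30 [ -0.9 148.7  75.9]
rowcomp [255. 109.] 3543 x [ 8.6 20.5] y [-74.8 174.5] z 51.4 yaw -3.139
rowcomp [254. 138.] 4250 x [-19.5  -4.5] y [-74.9 174.9] z 51.5 yaw -3.138
fence 5009 [[20.9, -187.8, 21.6], [35.8, 156.7, 25.3]]
flag 541 [[-29.6, 178.6, 40.5], [29.3, 190.9, 47.0]]
```

View pics/w10.png

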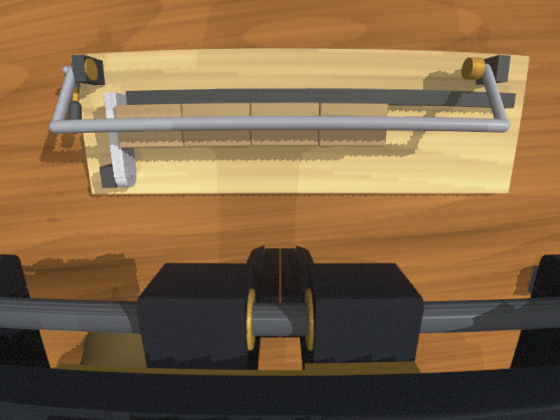

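View pics/scene9.png

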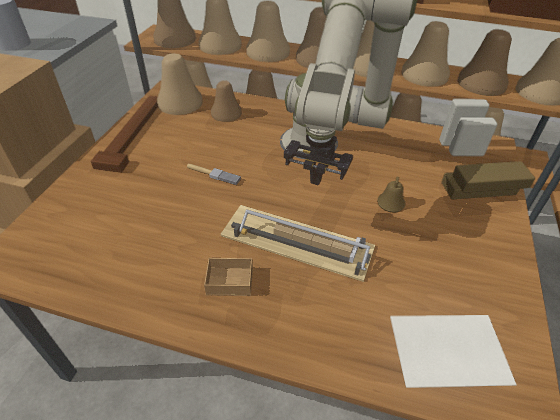

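The row is closed and flush under the shut bail (wrist px 115–388, bar at row 125). The bell, tray and brush look unmoved. Handing in.

```bash
python3 -c "
from rig import manip
print(manip.sign_off())"
```

```text
the job is handed in; nothing more can be done
None
```

The job is handed in, with no verdict returned: the flag is down, all four bricks that were present lie closed up against it and flush along the fence, and the bail was snapped shut last, with the bell, tray and brush untouched, at about 50 s of the 210 s allowed.

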